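# Load the drilling table and index it to the drill

### The job

Push the turntable round counter-clockwise (seen from above) by one click, so that its empty nest clicks home at the pointer on the base; then put the flatter, longer pine block down in the nest, let go, and swing the locking lever fully over on top of it. Then push the turntable on by one more click in the same direction, so that the locked block stops in front of the side drill. Leave the thicker block where it lies.

Things in the scene. Friction and masses are not known exactly. Their poses are not given: they have to be found in the camera images.
- index_base: Fixed grey round base of the index table, foot 300 mm across; origin on the table axis at the work surface, z up. The load pointer (steel upright 52 mm high, 163 mm from the axis) stands in its own -x direction, roughly towards the robot; the side drill (fixed unit 92 mm high, 141 to 198 mm from the axis) stands 60 degrees counter-clockwise from the pointer, seen from above.
- turntable (a joint): Angle of the dark steel turntable (290 mm across, top face at z = 50 mm), rad, grows counter-clockwise from above. It clicks home every 1.047 rad: 0 is the start, 1.047 nest at the pointer, 2.094 nest at the drill, 3.142 too far; stops at -0.4, 3.54. The detent resists (up to 0.5 N m) for the first 30 degrees, then draws the table on into the next place; damped, it does not run on.
- post0 (a point): Top centre of the first push post. Three like steel posts stand on the turntable 118 mm from its axis, 150 (this one), 210 and 270 degrees counter-clockwise from the nest. 56 mm tall (tops at z = 106 mm), stem 16 mm across from 8 to 44 mm above the turntable, foot 26 mm, head 22 mm across. Push any of them sideways along its circle.
- post1 (a point): The same on the second push post (210 degrees from the nest).
- post2 (a point): The same on the third push post (270 degrees from the nest).
- nest (a point): Centre of the nest's floor, on the turntable's top face, 80 mm from the axis; x radially outward, y counter-clockwise along the pocket, z up. The pocket between four steel corner angles is 65 (x) by 125 mm (y); they are 21 mm high with flared lips and leave a 55 mm finger gap in the middle of each long side. The block goes in flat, its length along y.
- lock_lever (a joint): Angle of the steel locking lever about its vertical pivot on the turntable, rad: 0 fully open (clear of the pocket), 1.92 fully shut at its end stop, its bar then lying along the pocket's y over the block. It shuts counter-clockwise seen from above and stays where it is left (friction 0.07 N m). Starts between 0 and 0.4.
- lever_knob (a point): Top centre of the upright black knob on the lever's free end, 78 mm from the pivot; stem 14 mm, top 20 mm across. Knob top at z = 135.5 mm, the bar's top face at 106.5 mm, its underside at 97.5 mm, 2.5 mm above a seated block.
- lever_pivot (a point): Point on the lever's pivot axis, at z = 107.5 mm: 80 mm from the table axis in the nest's x, 86 mm along the nest's +y; on a column 24 mm across.
- pine_block: The work: pine block 60 (own x) by 120 (own y) by 45 mm high, about 0.2 kg, lying flat; origin at the centre of its underside, z up. Grasp it across its 60 mm width.
- thick_block: Bystander: a thicker, shorter wooden block, 70 (x) by 90 (y) by 60 mm high, does not fit the nest; origin at the centre of its underside. The two blocks lie one on each side of the index table, either way round.

How it is judged:
On the way, in this order (a step that is already met when the one before it is completed fails the run):
1. the empty nest has clicked home at the pointer (value of joint turntable between 0.9572 and 1.1372 rad and velocity of joint turntable between -0.1 and 0.1 rad/s and distance between pine_block and nest above 0.12 m), for 0.2 s.
2. the flat pine block sits flat in the nest at the pointer, let go (value of joint turntable between 0.9572 and 1.1372 rad and velocity of joint turntable between -0.1 and 0.1 rad/s and x of pine_block in the frame of nest between -0.008 and 0.008 m and y of pine_block in the frame of nest between -0.008 and 0.008 m and z of pine_block in the frame of nest between -0.006 and 0.006 m and angle between pine_block's own z axis and vertical below 0.08 rad and contact force between the fingers and pine_block below 0.1 N), for 0.2 s.
3. the lever is swung shut over the seated block, the nest still at the pointer (value of joint turntable between 0.9572 and 1.1372 rad and velocity of joint turntable between -0.1 and 0.1 rad/s and x of pine_block in the frame of nest between -0.008 and 0.008 m and y of pine_block in the frame of nest between -0.008 and 0.008 m and z of pine_block in the frame of nest between -0.006 and 0.006 m and angle between pine_block's own z axis and vertical below 0.08 rad and value of joint lock_lever above 1.75 rad), for 0.2 s.
4. the nest has clicked home at the drill with the block locked in (value of joint turntable between 2.0044 and 2.1844 rad and velocity of joint turntable between -0.1 and 0.1 rad/s and x of pine_block in the frame of nest between -0.008 and 0.008 m and y of pine_block in the frame of nest between -0.008 and 0.008 m and z of pine_block in the frame of nest between -0.006 and 0.006 m and angle between pine_block's own z axis and vertical below 0.08 rad and value of joint lock_lever above 1.75 rad), for 0.2 s.
At the end, for the whole second after the job is handed in: The turntable rests clicked home two steps on from the start, nest at the drill (turntable angle within 0.09 rad of 2.094); the pine block lies flat in the nest (within 8 mm of its centre, 6 mm of its floor) at rest; the lever is shut (over 1.75 rad of 1.92) (all of step 4 and contact force between the fingers and pine_block below 0.1 N and linear speed of pine_block below 0.02 m/s); the robot touches nothing.
It fails at once if the thicker block was moved more than 3 cm (distance of thick_block from where it was at the start of the episode above 0.03 m).
It also fails if it takes over 72 s, if anything falls off the work surface, if the arm or the gripper's body presses on something with over 40 N, if the wrist force passes 120 N, or if a joint passes its speed limit or range.

### The arm

A 6-joint arm with a two-finger parallel gripper is mounted at the origin on a cart in front of the work surface, level with it; the furniture and walls round the work are solid. World frame = base frame: x ahead of the robot, y to its left, z up, the work surface at z = 0. Lengths are in m, angles in rad, forces in N, time in s.
With the tool pointing down it reaches from about 0.3 to 0.825 m from the base axis. Payload 5.4 kg.
Tool frame: the origin (TCP) lies where the fingers leave the gripper's body, on its centre line; the fingertips stand 88 mm ahead of it and the grasp point (between the pads) lies 69 mm ahead of it (arm.grip_depth is the distance from the TCP to the grasp point, in m); z points along the fingers, y is the direction in which the jaws open and shut (so a half turn about z gives the same grasp; the last joint's range is limited). The gripper opens to 92 mm and grips with 3 to 60 N. Pads are 20 mm wide; open, the fingers measure 128 mm over their backs; the gripper's body (75 mm by 189 mm) begins 69 mm behind the grasp point.
Start: joints at [1.008, 0.158, 1.597, -0, 1.386, -0.21], TCP at [0.199, 0.54, 0.303] pointing down, gripper open.
Joint ranges: [-2.91, 2.91], [-0.94, 2.29], [0.18, 2.7], [-1.29, 4.43], [0.17, 2.64], [-3, 3]. Speed limits (rad/s): [2.57, 2.57, 3.14, 3.14, 3.14, 3.14].

### API

Orientations are given as a unit quaternion [w, x, y, z].
In Python, from plant import arm gives the robot as it stands.
- The arm moves only by the tool drive_tool, never from a script. Its argument "series" is a list of rows, each a list of 3 entries, a list of its own where there are three numbers: the turn, a rotation vector about the tool's x, y, z in degrees, then the shift along the tool's x, y, z in m, then the opening, from 0 (shut) to 1 (fully open). In form: [[[rx, ry, rz], [dx, dy, dz], grip], ...]. A call has 1 to 12 rows; each row shifts and turns the commanded pose from where the row before left it, along the tool's axes as they then stand; what a row does not reach is not made up. A row lasts 1/12 s, in which the tool goes at most 41.7 mm and 7.16 degrees, less where a joint would pass 70% of its speed; a pose out of reach is approached as far as the arm can. A call is refused whole if a number of a shift passes 0.0417 or a number of a turn 7.16, either way. A call with a gripper value outside its range is refused whole. The fingers move at their own pace and stop on an object; "squeeze" is the grip in N (left out, the last holds). Time passes only in rows, so rows that do not move let the fingers close. It gives the time, the measured TCP pose, the force and the opening at its end, in the units of the state.
- arm.read_state(): the state, without advancing time (a new reading comes with each control period).
- arm.get_image(name): name is "scene" or "top" or "wrist"; returns a dict with "frame" (420x560x3 uint8, red, green, blue), "intrinsics" (3x3 intrinsics, pixels), "rvec" (rotation vector, rad) and "tvec" (3), from world to camera coordinates, as OpenCV has them. Camera axes: x right, y down, z forward; pixel columns grow to the right and rows downward; lengths in m; the calibration is good to about 2 mm. A picture is of the moment at which its call begins. There is no depth.
- arm.sign_off(): hands the job in, once; it reports no verdict.
The state is a dict: "time": time; "joint_positions": joint angles; "qd": joint speeds; "joint_efforts": joint torques, N m; "ee_pos": TCP position; "tool_rot": TCP orientation; "force": force on the tool from outside, world axes, zero at the start; "ft_torque": the same for the moment, N m; "width": finger opening in m.
Only numpy, scipy, OpenCV 4.12 (cv2) and the standard library are available. Lean on these libraries where they do the work, as an engineer would, in place of code of your own. Each camera call takes 0.05 s, during which the arm holds its last target.

## Working session

There is one attempt and no reset: what is moved stays moved. The work goes in short steps, Python scripts to look and compute and a tool call to move; the robot and the scene stay as the last step left them, time stands still between calls to the robot, and variables do not carry over. Pictures are saved under pics/ and viewed, and the job is handed in when it is done.

Besides the shell and the picture viewer there is one more tool, called after "Request:" in YAML: its name, and indented under it one key for each argument. drive_tool: Moves the arm, as the interface text tells. Its arguments: {"type":"object","properties":{"series":{"type":"array"},"squeeze":{"type":"number"}},"required":["series"]}

```bash
mkdir -p pics; ls; cat > h.py <<'E'
import numpy as np, cv2
from plant import arm
def snap(n,fn):
    im=arm.get_image(n); cv2.imwrite('pics/'+fn,im['frame'][:,:,::-1]); 
    np.savez('pics/'+fn+'.npz',**im); return im
def load(fn): return np.load('pics/'+fn+'.npz')
def ray(im,uv):
    K=im['intrinsics'];R,_=cv2.Rodrigues(im['rvec']);t=im['tvec'].reshape(3)
    d=R.T@np.linalg.inv(K)@np.array([uv[0],uv[1],1.]); return -R.T@t,d
def at(im,uv,z):
    o,d=ray(im,uv); return o+d*(z-o[2])/d[2]
def proj(im,P):
    return cv2.projectPoints(np.array(P,float).reshape(-1,3),im['rvec'],im['tvec'],im['intrinsics'],None)[0].reshape(-1,2)
def crop(fn,x0,y0,x1,y1,s,out):
    a=cv2.imread('pics/'+fn)[y0:y1,x0:x1]; cv2.imwrite('pics/'+out,cv2.resize(a,None,fx=s,fy=s,interpolation=cv2.INTER_CUBIC))
E
python3 - <<'E'
from h import *
for n in ['scene','top','wrist']:
    im=snap(n,n+'0.png'); print(n,-cv2.Rodrigues(im['rvec'])[0].T@im['tvec'].reshape(3))
print(arm.read_state())
E
```

```text
pics
scene [-0.1161436  -0.40708061  1.05511438]
top [ 0.41603585 -0.00371813  1.43207404]
wrist [0.12611589 0.56516397 0.38395802]
{'time': 0.15, 'joint_positions': array([ 1.00790997e+00,  1.58929708e-01,  1.59794328e+00, -4.12883437e-05,
        1.38620482e+00, -2.10097039e-01]), 'qd': array([ 0.00015909, -0.00139404, -0.00456292, -0.0012998 , -0.000915  ,
       -0.00038595]), 'joint_efforts': array([ 1.00681984e-04, -3.85915947e+01, -3.22434461e+01,  7.01304339e-02,
        3.50830774e-02, -6.87956094e-05]), 'ee_pos': array([0.19850072, 0.53926223, 0.30193057]), 'tool_rot': array([-2.61113226e-04,  1.75477534e-01,  9.84483155e-01, -6.95449045e-04]), 'force': array([0.40814741, 0.01483351, 0.55925059]), 'ft_torque': array([-0.01008347,  0.05142247, -0.01045732]), 'width': 0.0921905684720665}
```

View pics/top0.png

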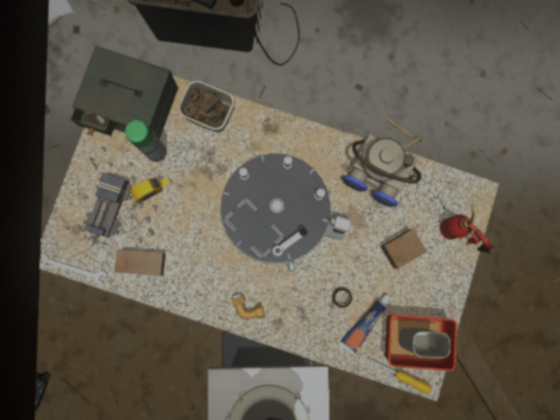

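View pics/scene0.png

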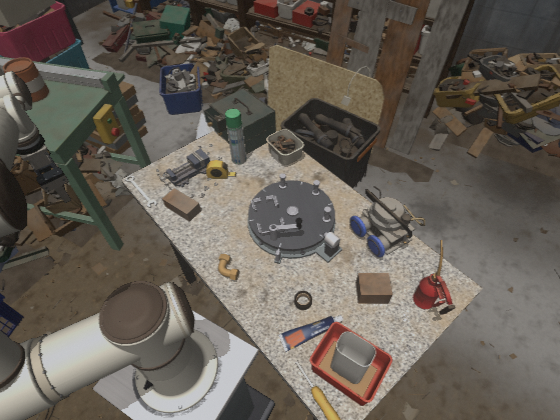

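View pics/wrist0.png

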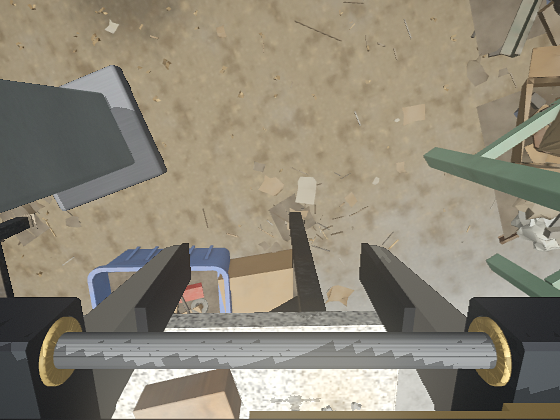

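```bash
python3 - <<'E'
from h import *
t=load('top0.png');s=load('scene0.png')
print(proj(t,[[0,0,0],[0.2,0.54,0.3],[0.4,0,0],[.4,.3,0]]),proj(s,[[0,0,0],[0.2,0.54,0.3],[0.4,0,0],[.4,.3,0]]))
print(t['intrinsics'])
crop('top0.png',210,140,360,285,5,'a.png')
crop('top0.png',95,230,185,290,8,'b.png')
crop('scene0.png',235,165,355,275,6,'c.png')
E
```

```text
[[267.37629006 426.7309615 ]
 [  4.57278308 375.7976655 ]
 [265.67564486 272.73233523]
 [153.77795171 274.35793226]] [[176.66651102 367.40705256]
 [ 46.26737489 168.93876452]
 [257.34729707 254.79451115]
 [183.92511161 218.13331325]]
[[527.01025829   0.         280.47762408]
 [  0.         527.01025829 209.5571388 ]
 [  0.           0.           1.        ]]
```

View pics/a.png

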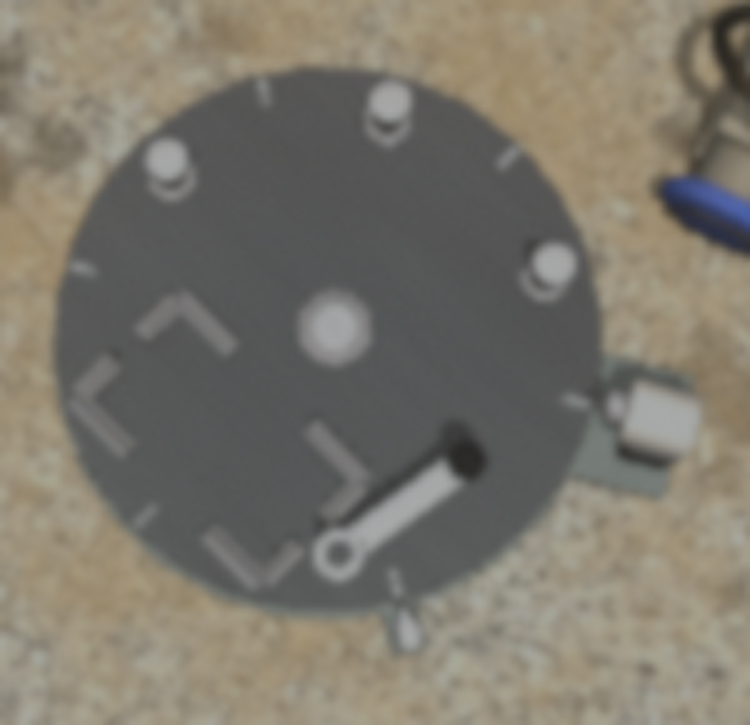

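View pics/b.png

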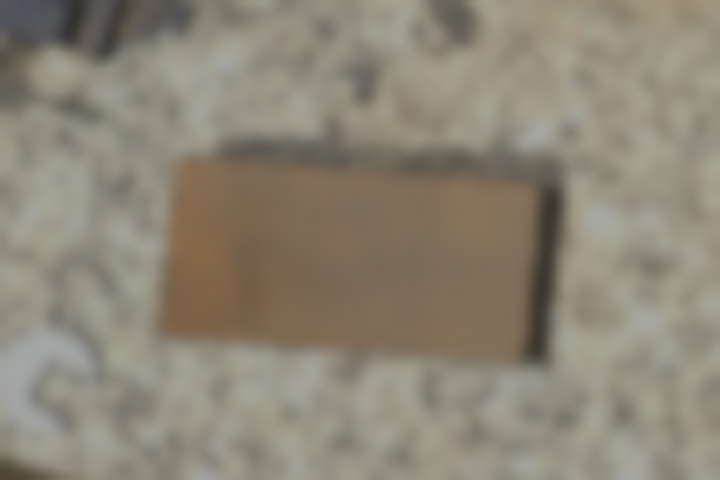

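View pics/c.png

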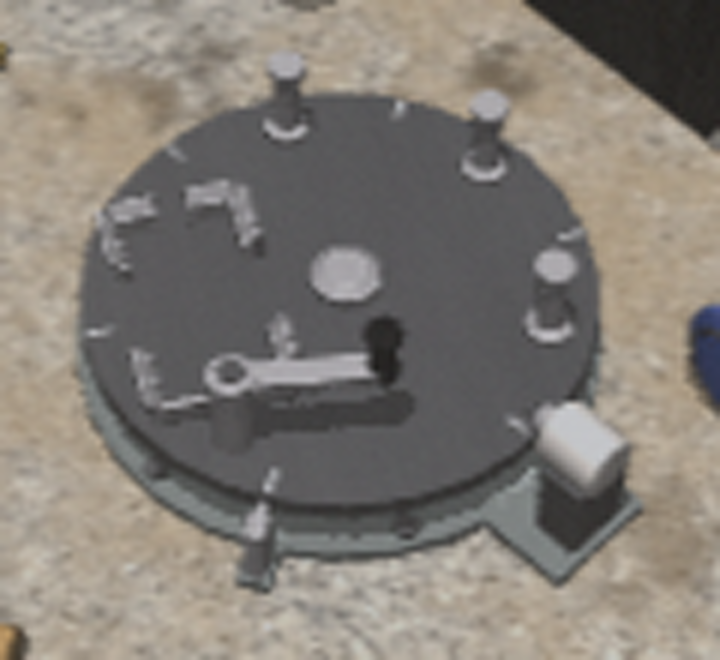

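```bash
cat > m.py <<'E'
from h import *
t=load('top0.png');s=load('scene0.png')
T=lambda u,v:(210+u/5,140+v/5)
S=lambda u,v:(235+u/6,165+v/6)
for n,a,b,z in [('post0',T(555,262),S(556,264),.106),('post1',T(391,102),S(489,104),.106),('post2',T(167,160),S(286,67),.106),('hub',T(335,328),S(346,270),.056),('pivot',T(339,553),S(231,373),.1075),('knob',T(458,448),S(382,330),.1355),('pointer',T(408,628),S(262,515),.052)]:
    print(n,at(t,a,z).round(4),at(s,b,z).round(4))
c=[(95+u/8,230+v/8) for u,v in [(177,155),(540,180),(527,360),(160,335)]]
c=np.array([at(t,p,.045) for p in c]);print(c.round(4),c.mean(0),np.linalg.norm(np.roll(c,-1,0)-c,axis=1))
e=c[1]-c[0]+c[2]-c[3];print('len dir',np.degrees(np.arctan2(e[1],e[0])))
e=c[3]-c[0]+c[2]-c[1];print('wid dir',np.degrees(np.arctan2(e[1],e[0])))
st=arm.read_state();print(st['ee_pos'])
E
python3 m.py
python3 - <<'E'
from h import *
crop('scene0.png',155,180,210,225,12,'d.png')
E
```

```text
post0 [ 0.6022 -0.1433  0.106 ] [ 0.5996 -0.1438  0.106 ]
post1 [ 0.6857 -0.0611  0.106 ] [ 0.6838 -0.0619  0.106 ]
post2 [0.6567 0.0536 0.106 ] [0.6529 0.0505 0.106 ]
hub [ 0.5754 -0.0319  0.056 ] [ 0.5767 -0.0309  0.056 ]
pivot [ 0.4559 -0.0313  0.1075] [ 0.4544 -0.0318  0.1075]
knob [ 0.5059 -0.0901  0.1355] [ 0.4971 -0.0949  0.1355]
pointer [ 0.4181 -0.0679  0.052 ] [ 0.4188 -0.0695  0.052 ]
[[0.4665 0.3862 0.045 ]
 [0.4568 0.2685 0.045 ]
 [0.3986 0.2721 0.045 ]
 [0.4084 0.3905 0.045 ]] [0.43257177 0.32932625 0.045     ] [0.1180967  0.05835574 0.11883786 0.05834365]
len dir -94.71468476296934
wid dir 176.0758827580669
[0.19850072 0.53926223 0.30193057]
```

View pics/d.png

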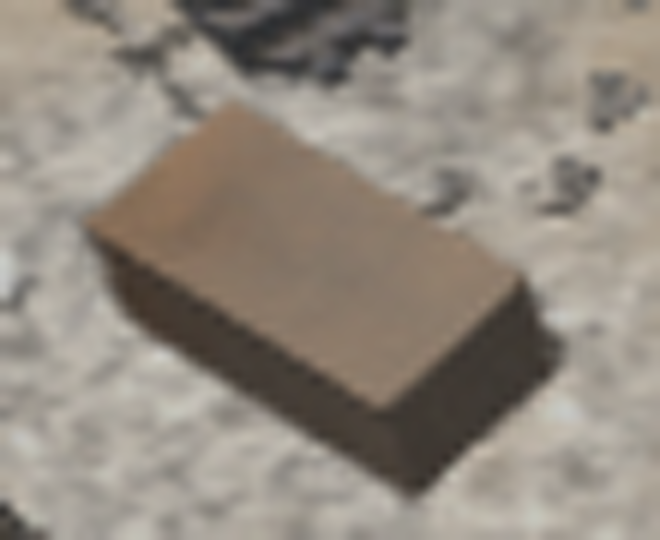

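```bash
cat > fit.py <<'E'
from h import *
from scipy.optimize import least_squares
P=np.array([[.601,-.1435],[.6848,-.0615],[.6548,.052],[.5760,-.0314],[.4185,-.0687],[.4552,-.0315]])
def model(p):
    c=p[:2];f=lambda r,a:c+r*np.array([np.cos(a),np.sin(a)])
    n=p[2];
    piv=c+80*1e-3*np.array([np.cos(n),np.sin(n)])+.086*np.array([-np.sin(n),np.cos(n)])
    return np.array([f(.118,n+np.radians(d)) for d in(150,210,270)]+[c,f(.163,n+np.radians(60)),piv])
r=least_squares(lambda p:(model(p)-P).ravel(),[.576,-.03,2.2])
print(r.x,np.degrees(r.x[2]),(r.fun.reshape(-1,2)*1e3).round(1))
c=r.x[:2];n=r.x[2]+np.radians(60)
print('nest at ptr angle',np.degrees(n),c+.08*np.array([np.cos(n),np.sin(n)]))
E
python3 fit.py
python3 - <<'E'
from h import *
s=load('scene0.png')
c=[(155+u/12,180+v/12) for u,v in [(88,225),(232,103),(522,283),(385,408)]]
c=np.array([at(s,p,.045) for p in c]);print(c.round(4),c.mean(0),np.linalg.norm(np.roll(c,-1,0)-c,axis=1))
e=c[2]-c[1]+c[3]-c[0];print('len dir',np.degrees(np.arctan2(e[1],e[0])))
E
```

```text
[ 0.57312101 -0.02963028  2.34164797] 134.16654575756712 [[ 1.  -0.5]
 [ 1.8 -0.3]
 [ 3.   0.6]
 [-2.9  1.8]
 [-3.4 -0.8]
 [ 0.5 -0.7]]
nest at ptr angle 194.1665457575671 [ 0.49555393 -0.04920958]
[[0.4072 0.3883 0.045 ]
 [0.464  0.3826 0.045 ]
 [0.4513 0.2661 0.045 ]
 [0.3968 0.2717 0.045 ]] [0.42983453 0.32718582 0.045     ] [0.05703592 0.1171761  0.05485343 0.11713341]
len dir -95.65455175075178
```

Request:
drive_tool:
  series:
    - [[0,0,0],[-0.0353,-0.0181,0],0.0]
    - [[0,0,0],[-0.0353,-0.0181,0],0.0]
    - [[0,0,0],[-0.0353,-0.0181,0],0.0]
    - [[0,0,0],[-0.0353,-0.0181,0],0.0]
    - [[0,0,0],[-0.0353,-0.0181,0],0.0]
    - [[0,0,0],[-0.0353,-0.0181,0],0.0]
    - [[0,0,0],[-0.0353,-0.0181,0],0.0]
    - [[0,0,0],[-0.0353,-0.0181,0],0.0]
    - [[0,0,0],[-0.0353,-0.0181,0],0.0]
    - [[0,0,0],[-0.0353,-0.0181,0],0.0]

```text
time: 0.98
ee_pos: [0.4683, 0.246, 0.3025]
tool_rot: [-0.0, 0.176, 0.984, 0.0]
force: [0.8, -0.2, 0.1]
width: 0.0275
```

```bash
cat >> h.py <<'E'
from scipy.spatial.transform import Rotation as Ro
def pose():
    s=arm.read_state();q=s['tool_rot'];R=Ro.from_quat([q[1],q[2],q[3],q[0]]).as_matrix()
    return s,np.array(s['ee_pos']),R
def goto(x,y,z,yaw=None):
    s,p,R=pose()
    yw=np.degrees(np.arctan2(R[1,1],R[0,1]))
    print('t',round(s['time'],2),'p',p.round(4),'yaw',round(yw,2),'tilt z',R[:,2].round(4),'F',np.round(s['force'],1),'w',round(s['width'],4))
    d=np.array([x,y,z])-p
    print('shift tool now',(R.T@d).round(4),'norm',np.linalg.norm(d).round(4))
    if yaw is not None:
        dy=(yaw-yw+180)%360-180; print('rz total',round(-dy,2))
        a=np.radians(yaw);R2=np.array([[np.sin(a),np.cos(a),0],[-np.cos(a),np.sin(a),0],[0,0,-1]])
        if np.linalg.det(R2)<0: R2[:,0]*=-1
        print('turn vec tool (deg)',np.degrees(Ro.from_matrix(R.T@R2).as_rotvec()).round(2),'shift after turn',(R2.T@d).round(4))
E
python3 -c "
from h import *
goto(.6824,.0142,.302,22)"
```

```text
t 0.98 p [0.4683 0.246  0.3025] yaw 69.78 tilt z [-2.e-04  1.e-04 -1.e+00] F [ 0.8 -0.2  0.1] w 0.0275
shift tool now [-0.2811 -0.1435  0.0005] norm 0.3156
rz total 47.78
turn vec tool (deg) [-1.000e-02 -1.000e-02  4.778e+01] shift after turn [-0.2951  0.1117  0.0005]
```

Request:
drive_tool:
  series:
    - [[0,0,0],[-0.0352,-0.018,0],0.0]
    - [[0,0,0],[-0.0352,-0.018,0],0.0]
    - [[0,0,0],[-0.0352,-0.018,0],0.0]
    - [[0,0,0],[-0.0352,-0.018,0],0.0]
    - [[0,0,0],[-0.0352,-0.018,0],0.0]
    - [[0,0,0],[-0.0352,-0.018,0],0.0]
    - [[0,0,0],[-0.0352,-0.018,0],0.0]
    - [[0,0,6.9],[-0.0347,-0.0175,0],0.0]
    - [[0,0,6.9],[0,0,0],0.0]
    - [[0,0,6.9],[0,0,0],0.0]
    - [[0,0,6.9],[0,0,0],0.0]

```text
time: 1.9
ee_pos: [0.6818, 0.015, 0.3015]
tool_rot: [-0.001, 0.409, 0.913, -0.0]
force: [-0.4, 0.7, 0.8]
width: 0.0007
```

Request:
drive_tool:
  series:
    - [[0,0,6.8],[0,0,0.02],0.0]
    - [[0,0,6.8],[0,0,0.02],0.0]
    - [[0,0,6.6],[0,0,0.02],0.0]
    - [[0,0,0],[0,0,0.02],0.0]
    - [[0,0,0],[0,0,0],0.0]
    - [[0,0,0],[0,0,0],0.0]

```text
time: 2.4
ee_pos: [0.6807, 0.0161, 0.2212]
tool_rot: [-0.002, 0.559, 0.829, -0.001]
force: [-0.4, 0.5, 0.6]
width: 0.0006
```

```bash
python3 -c "
from h import *
goto(.6824,.0142,.158,22)
snap('wrist','w1.png');snap('scene','s1.png');crop('s1.png',220,100,380,270,4,'s1c.png')"
```

```text
t 2.4 p [0.6807 0.0161 0.2212] yaw 22.02 tilt z [-3.6e-03  5.0e-04 -1.0e+00] F [-0.4  0.5  0.6] w 0.0006
shift tool now [-0.0025  0.001   0.0632] norm 0.0632
rz total 0.02
turn vec tool (deg) [-0.18 -0.11  0.02] shift after turn [-0.0024  0.0008  0.0632]
```

View pics/w1.png

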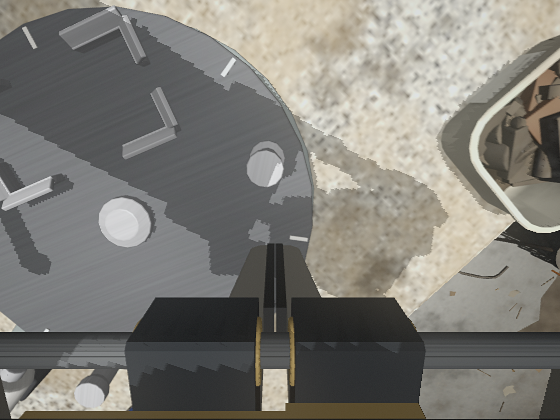

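View pics/s1c.png

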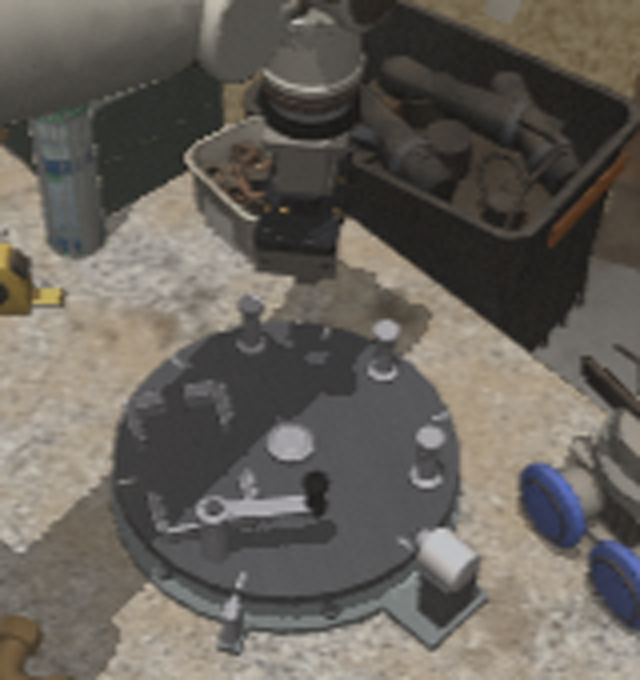

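Request:
drive_tool:
  series:
    - [[0,0,0],[-0.0015,0.001,0.02],0.0]
    - [[0,0,0],[-0.001,0,0.02],0.0]
    - [[0,0,0],[0,0,0.02],0.0]
    - [[0,0,0],[0,0,0.003],0.0]
    - [[0,0,-3],[0.0062,-0.0002,0],0.0]
    - [[0,0,-3],[0.0062,-0.0002,0],0.0]
    - [[0,0,-3],[0.0062,-0.0002,0],0.0]
    - [[0,0,-3],[0.0062,-0.0002,0],0.0]
    - [[0,0,-3],[0.0062,-0.0002,0],0.0]
    - [[0,0,-3],[0.0062,-0.0002,0],0.0]
    - [[0,0,-3],[0.0062,-0.0002,0],0.0]
    - [[0,0,-3],[0.0062,-0.0002,0],0.0]

```text
time: 3.5
ee_pos: [0.658, 0.0545, 0.1629]
tool_rot: [0.004, 0.373, 0.928, 0.001]
force: [4.6, -1.1, -1.7]
width: 0.0002
```

```bash
python3 -c "
from h import *
a=np.radians(46)
goto(.573+.118*np.cos(a),-.030+.118*np.sin(a),.158,46)
snap('wrist','w2.png')"
```

```text
t 3.5 p [0.658  0.0545 0.1629] yaw 46.14 tilt z [ 0.0075 -0.0011 -1.    ] F [ 4.6 -1.1 -1.7] w 0.0002
shift tool now [ 0.0025 -0.0018  0.0048] norm 0.0057
rz total 0.14
turn vec tool (deg) [0.25 0.36 0.14] shift after turn [ 0.0024 -0.0018  0.0049]
```

View pics/w2.png

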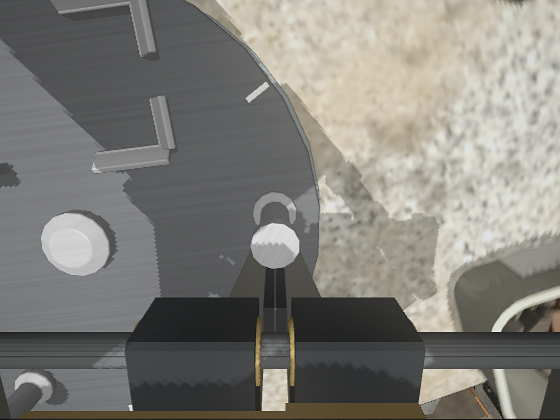

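Request:
drive_tool:
  series:
    - [[0,0,-3],[0.0062,-0.0002,0.002],0.0]
    - [[0,0,-3],[0.0062,-0.0002,0.001],0.0]
    - [[0,0,-3],[0.0062,-0.0002,0],0.0]
    - [[0,0,-3],[0.0062,-0.0002,0],0.0]
    - [[0,0,-3],[0.0062,-0.0002,0],0.0]
    - [[0,0,-3],[0.0062,-0.0002,0],0.0]
    - [[0,0,-3],[0.0062,-0.0002,0],0.0]
    - [[0,0,-3],[0.0062,-0.0002,0],0.0]
    - [[0,0,-3],[0.0062,-0.0002,0],0.0]
    - [[0,0,-3],[0.0062,-0.0002,0],0.0]
    - [[0,0,-3],[0.0062,-0.0002,0],0.0]
    - [[0,0,-3],[0.0062,-0.0002,0],0.0]

```text
time: 4.55
ee_pos: [0.5904, 0.0865, 0.1588]
tool_rot: [0.001, 0.069, 0.998, 0.0]
force: [-0.3, -0.3, 0.1]
width: 0.0006
```

```bash
python3 -c "
from h import *
a=np.radians(82)
goto(.573+.118*np.cos(a),-.030+.118*np.sin(a),.158,82)
snap('wrist','w3.png')"
```

```text
t 4.55 p [0.5904 0.0865 0.1588] yaw 82.08 tilt z [ 2.5e-03 -1.0e-04 -1.0e+00] F [-0.3 -0.3  0.1] w 0.0006
shift tool now [0.001  0.0003 0.0008] norm 0.0013
rz total 0.08
turn vec tool (deg) [0.02 0.14 0.08] shift after turn [0.001  0.0003 0.0008]
```

View pics/w3.png

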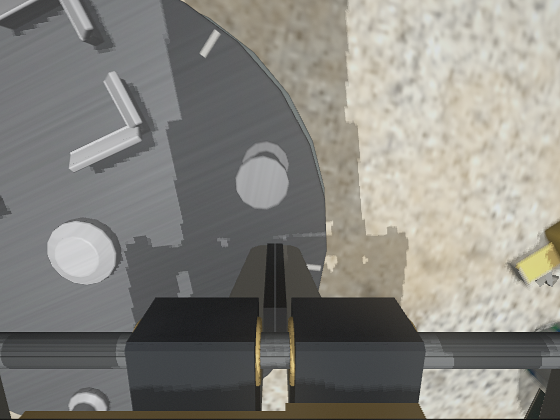

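Request:
drive_tool:
  series:
    - [[0,0,0],[-0.01,0,-0.02],0.0]
    - [[0,0,0],[0,0,-0.04],0.0]
    - [[0,0,0],[0,0,-0.04],0.3]
    - [[0,0,7],[0,0,-0.02],0.6]
    - [[0,0,7],[0,0,0],1.0]
    - [[0,0,7],[0,0,0],1.0]
    - [[0,0,7],[0,0,0],1.0]
    - [[0,0,7],[0,0,0],1.0]
    - [[0,0,7],[0,0,0],1.0]
    - [[0,0,7],[0,0,0],1.0]
    - [[0,0,7],[0,0,0],1.0]
    - [[0,0,7],[0,0,0],1.0]

```text
time: 5.6
ee_pos: [0.6002, 0.0849, 0.2785]
tool_rot: [0.001, 0.584, 0.812, 0.001]
force: [0.6, -0.3, 0.3]
width: 0.0651
```

```bash
python3 -c "
from h import *
goto(.431,.328,.28,-5)
snap('wrist','w4.png');"
```

```text
t 5.6 p [0.6002 0.0849 0.2785] yaw 18.52 tilt z [ 2.1e-03 -1.0e-04 -1.0e+00] F [ 0.6 -0.3  0.3] w 0.0651
shift tool now [ 0.2843 -0.0832 -0.0019] norm 0.2962
rz total 23.52
turn vec tool (deg) [1.200e-01 2.000e-02 2.352e+01] shift after turn [ 0.2275 -0.1897 -0.0015]
```

View pics/w4.png

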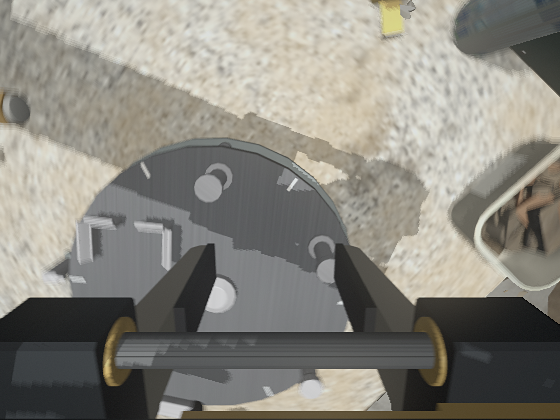

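Request:
drive_tool:
  series:
    - [[0,0,5.9],[0,0,0],1.0]
    - [[0,0,5.9],[0,0,0],1.0]
    - [[0,0,5.9],[0,0,0],1.0]
    - [[0,0,5.8],[0,0,0],1.0]
    - [[0,0,0],[0.0284,-0.0237,0],1.0]
    - [[0,0,0],[0.0284,-0.0237,0],1.0]
    - [[0,0,0],[0.0284,-0.0237,0],1.0]
    - [[0,0,0],[0.01,-0.0237,0],1.0]
    - [[0,0,0],[0,-0.0237,0],1.0]
    - [[0,0,0],[0,-0.0237,0],1.0]
    - [[0,0,0],[0,0,0],1.0]

```text
time: 6.57
ee_pos: [0.4625, 0.192, 0.2774]
tool_rot: [-0.0, 0.733, 0.68, -0.0]
force: [0.6, 0.6, -0.4]
width: 0.0921
```

```bash
python3 -c "
from h import *
goto(.431,.328,.14,-5)
snap('wrist','w5.png');snap('top','t5.png');crop('t5.png',210,140,360,285,5,'t5c.png')"
```

```text
t 6.57 p [0.4625 0.192  0.2774] yaw -4.32 tilt z [-1.2e-03  2.0e-04 -1.0e+00] F [ 0.6  0.6 -0.4] w 0.0921
shift tool now [ 0.1332 -0.0415  0.1374] norm 0.1958
rz total 0.68
turn vec tool (deg) [-0.07 -0.01  0.68] shift after turn [ 0.1327 -0.0432  0.1374]
```

View pics/w5.png

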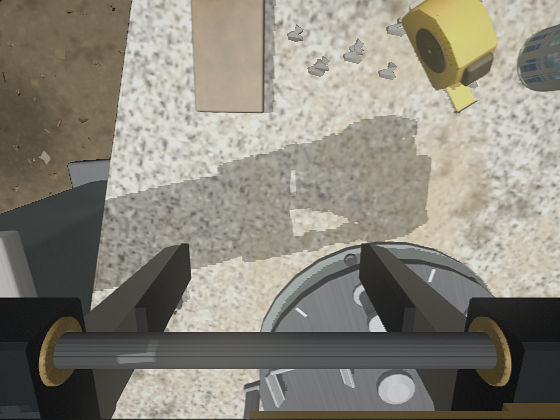

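View pics/t5c.png

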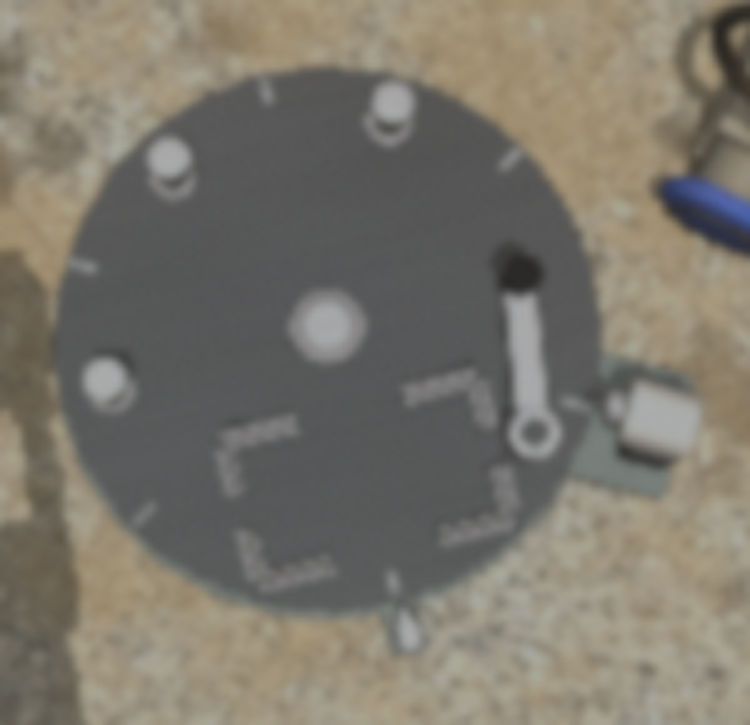

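```bash
python3 -c "
from h import *
crop('w5.png',180,0,290,125,5,'w5c.png')
crop('t5.png',240,200,330,275,8,'t5d.png')"
```

```text
(no output)
```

View pics/w5c.png

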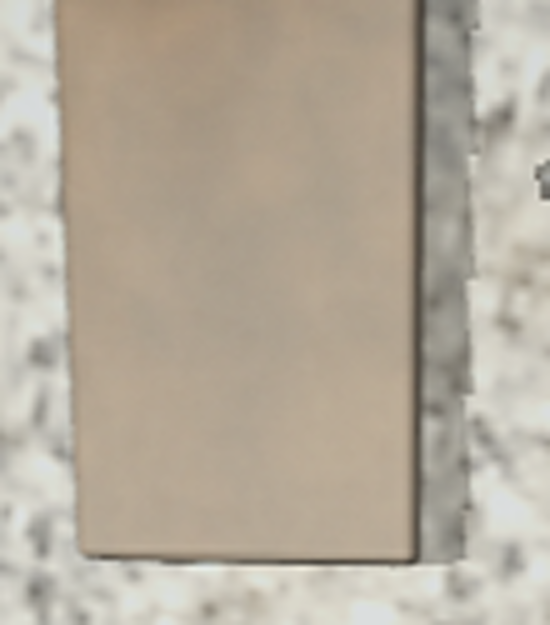

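View pics/t5d.png

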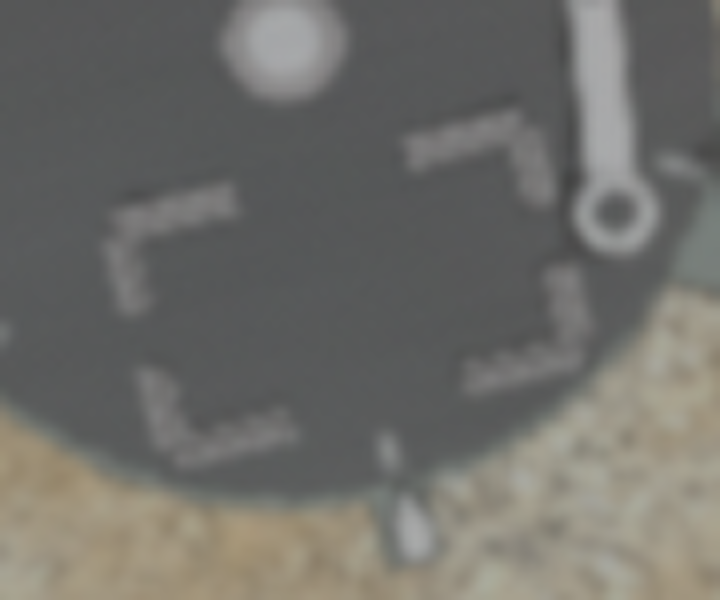

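```bash
python3 -c "
from h import *
w=load('w5.png');t=load('t5.png')
c=[at(w,(180+u/5-.4,v/5-.4),.045) for u,v in [(80,555),(416,560),(58,0),(416,0)]]
for q in c: print(q.round(4))
d=lambda a:np.degrees(np.arctan2(a[1],a[0]))
print(d(c[2]-c[0]),d(c[3]-c[1]),np.linalg.norm(c[0]-c[1]), d(c[0]-c[1]))
a=np.radians(d(c[2]-c[0])/2+d(c[3]-c[1])/2)
print('ctr',(c[0]+c[1])/2+.06*np.array([np.cos(a),np.sin(a),0]))
n=np.array([at(t,(240+u/8,200+v/8),.07) for u,v in [(108,212),(527,110),(590,355),(175,467)]])
print(n.round(4),n.mean(0),d(n[0]-n[1]),d(n[3]-n[2]),d(n[3]-n[0]),d(n[2]-n[1]))
T=lambda u,v:(210+u/5,140+v/5)
for q in [(393,102),(169,160),(105,380)]: print(at(t,T(*q),.106))
print('pivot',at(t,T(535,430),.1075),'knob',at(t,T(523,270),.1355))
"
```

```text
[0.3968 0.2768 0.045 ]
[0.4561 0.2714 0.045 ]
[0.4052 0.3635 0.045 ]
[0.4636 0.3591 0.045 ]
84.42393570615224 85.08902229323833 0.05958417988333446 174.8030544065306
ctr [0.43190714 0.33384995 0.045     ]
[[ 0.52    0.03    0.07  ]
 [ 0.5516 -0.1064  0.07  ]
 [ 0.4718 -0.1253  0.07  ]
 [ 0.4376  0.0092  0.07  ]] [ 0.49526835 -0.04812141  0.07      ] 103.03793708049969 104.27727983260029 -165.83333617718287 -166.70854995124984
[ 0.68572524 -0.06207576  0.106     ]
[0.65672977 0.052582   0.106     ]
[0.54453382 0.08556818 0.106     ]
pivot [ 0.51648982 -0.13110555  0.1075    ] knob [ 0.59422326 -0.12415684  0.1355    ]
```

Request:
drive_tool:
  series:
    - [[0,0,0.9],[0.033,-0.01,0],1.0]
    - [[0,0,0],[0.034,-0.011,0.015],1.0]
    - [[0,0,0],[0.034,-0.011,0.02],1.0]
    - [[0,0,0],[0.034,-0.01,0.02],1.0]
    - [[0,0,0],[0,0,0.02],1.0]
    - [[0,0,0],[0,0,0.02],1.0]
    - [[0,0,0],[0,0,0],1.0]
    - [[0,0,0],[0,0,0],1.0]

```text
time: 7.33
ee_pos: [0.4363, 0.3292, 0.1813]
tool_rot: [-0.0, 0.74, 0.673, -0.001]
force: [-0.1, 0.4, 0.7]
width: 0.0923
```

```bash
python3 -c "
from h import *
goto(.4319,.331,.097,-5.2)
snap('wrist','w6.png')"
```

```text
t 7.33 p [0.4363 0.3292 0.1813] yaw -5.43 tilt z [-1.4e-03 -7.0e-04 -1.0e+00] F [-0.1  0.4  0.7] w 0.0923
shift tool now [ 0.0015 -0.0045  0.0843] norm 0.0844
rz total -0.23
turn vec tool (deg) [-0.07  0.05 -0.23] shift after turn [ 0.0014 -0.0046  0.0843]
```

View pics/w6.png

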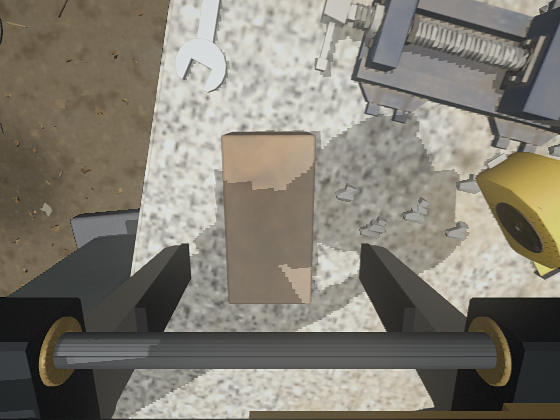

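```bash
python3 -c "
from h import *
w=load('w6.png')
c=np.array([at(w,p,.045) for p in [(222,136),(315,135),(312,303),(230,303)]]);print(c.round(4),c.mean(0).round(4),np.linalg.norm(np.roll(c,-1,0)-c,axis=1))
print(proj(w,[[.4319,.331,.045]]))
"
```

```text
[[0.4076 0.3949 0.045 ]
 [0.4658 0.3899 0.045 ]
 [0.4561 0.2719 0.045 ]
 [0.3973 0.2776 0.045 ]] [0.4317 0.3336 0.045 ] [0.05835016 0.11835811 0.05909131 0.11777414]
[[270.508188   228.61351293]]
```

Request:
drive_tool:
  series:
    - [[0,0,0],[0.0025,-0.0045,0.02],1.0]
    - [[0,0,0],[0,0,0.02],1.0]
    - [[0,0,0],[0,0,0.02],1.0]
    - [[0,0,0],[0,0,0.015],1.0]
    - [[0,0,0],[0,0,0.009],1.0]
    - [[0,0,0],[0,0,0],1.0]
    - [[0,0,0],[0,0,0],0.5]
    - [[0,0,0],[0,0,0],0.5]
    - [[0,0,0],[0,0,0],0.4]
    - [[0,0,0],[0,0,0],0.4]
    - [[0,0,0],[0,0,0],0.4]
    - [[0,0,0],[0,0,0],0.4]
  squeeze: 25

```text
time: 8.38
ee_pos: [0.4319, 0.3325, 0.0985]
tool_rot: [0.0, 0.74, 0.673, 0.001]
force: [0.0, -1.0, 3.1]
width: 0.0599
```

```bash
python3 -c "
from h import *
goto(.4319,.332,.097,-5.2)
crop('w4.png',60,190,330,420,3,'w4c.png')"
```

```text
t 8.38 p [0.4319 0.3325 0.0985] yaw -5.41 tilt z [ 1.2e-03  5.0e-04 -1.0e+00] F [ 0.  -1.   3.1] w 0.0599
shift tool now [-0.0005  0.      0.0015] norm 0.0015
rz total -0.21
turn vec tool (deg) [ 0.07 -0.03 -0.21] shift after turn [-0.0005  0.      0.0015]
```

View pics/w4c.png

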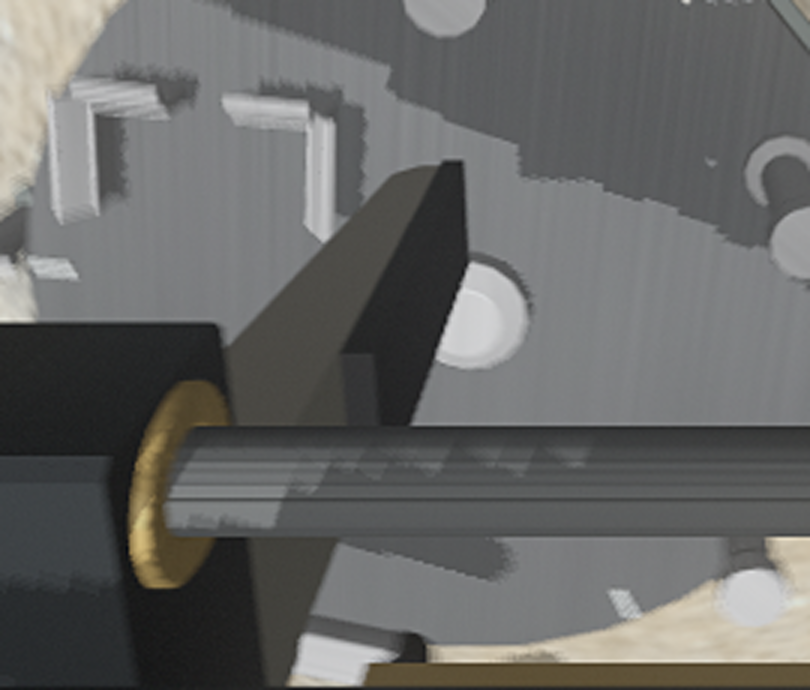

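Request:
drive_tool:
  series:
    - [[0,0,0],[0,0,-0.02],0.4]
    - [[0,0,0],[0,0,-0.03],0.4]
    - [[0,0,0],[0,0,-0.03],0.4]
    - [[0,0,0],[0,0,-0.035],0.4]
    - [[0,0,0],[0,0,-0.035],0.4]
    - [[0,0,-6.5],[0,0,-0.03],0.4]
    - [[0,0,-6.5],[0,0,0],0.4]
    - [[0,0,-6.4],[0,0,0],0.4]

```text
time: 9.05
ee_pos: [0.4323, 0.3328, 0.2803]
tool_rot: [0.001, 0.613, 0.79, 0.002]
force: [0.7, -0.1, -1.5]
width: 0.0599
```

```bash
python3 -c "
from h import *
goto(.5245,-.165,.28,14)
snap('wrist','w7.png')"
```

```text
t 9.05 p [0.4323 0.3328 0.2803] yaw 14.32 tilt z [ 0.0043  0.002  -1.    ] F [ 0.7 -0.1 -1.5] w 0.0599
shift tool now [-5.051e-01 -3.370e-02 -3.000e-04] norm 0.5062
rz total 0.32
turn vec tool (deg) [ 0.27 -0.05  0.32] shift after turn [-5.053e-01 -3.090e-02  3.000e-04]
```

View pics/w7.png

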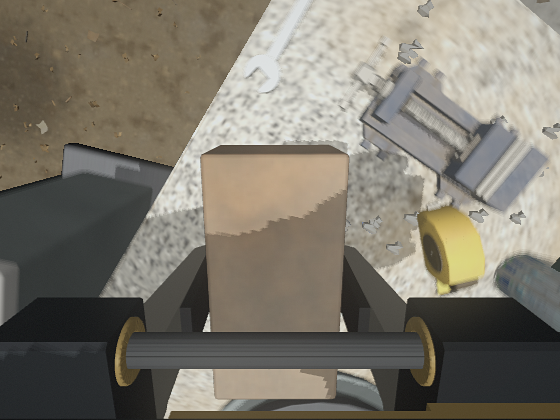

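```bash
python3 -c "
from h import *
w=load('w7.png');s,p,R=pose()
c=np.array([R.T@(at(w,q,.2268)-p) for q in [(202,155),(349,155),(336.5,398),(216,398)]]);print(c.round(4),c.mean(0).round(4),np.linalg.norm(np.roll(c,-1,0)-c,axis=1))
w=load('w4.png')
print(w['tvec'],w['rvec'])
for q in [(50,92),(332,118),(72,85),(308,112)]: print(at(w,(60+q[0]/3,190+q[1]/3),.071))
"
```

```text
[[ 0.061  -0.0291  0.0519]
 [ 0.0607  0.0291  0.052 ]
 [-0.0573  0.0292  0.0519]
 [-0.0567 -0.0297  0.0518]] [ 0.0019 -0.0001  0.0519] [0.05818478 0.11794221 0.05884646 0.11769718]
[-0.59503854 -0.12916004  0.33705671] [-2.8352596  -0.4604694  -0.06583328]
[0.43653769 0.01514608 0.071     ]
[0.51773638 0.03363366 0.071     ]
[0.44234033 0.01936541 0.071     ]
[0.51049958 0.03321135 0.071     ]
```

Request:
drive_tool:
  series:
    - [[0,0,0],[-0.036,-0.0024,0],0.4]
    - [[0,0,0],[-0.036,-0.0024,0],0.4]
    - [[0,0,0],[-0.036,-0.0024,0],0.4]
    - [[0,0,0],[-0.036,-0.0024,0],0.4]
    - [[0,0,0],[-0.036,-0.0024,0],0.4]
    - [[0,0,0],[-0.036,-0.0024,0],0.4]
    - [[0,0,0],[-0.036,-0.0024,0],0.4]
    - [[0,0,0],[-0.036,-0.0024,0],0.4]
    - [[0,0,0],[-0.036,-0.0024,0],0.4]
    - [[0,0,0],[-0.036,-0.0024,0],0.4]
    - [[0,0,0],[-0.036,-0.0024,0],0.4]
    - [[0,0,0],[-0.036,-0.0024,0],0.4]

```text
time: 10.1
ee_pos: [0.5075, -0.0955, 0.2769]
tool_rot: [-0.001, 0.617, 0.787, -0.0]
force: [1.6, 0.0, -1.8]
width: 0.0601
```

Request:
drive_tool:
  series:
    - [[0,0,0.3],[-0.036,-0.0024,0],0.4]
    - [[0,0,0],[-0.036,-0.0024,0],0.4]
    - [[0,0,0],[0,0,0],0.4]
    - [[0,0,0],[0,0,0],0.4]

```text
time: 10.43
ee_pos: [0.5201, -0.1662, 0.2767]
tool_rot: [-0.001, 0.62, 0.785, -0.0]
force: [0.3, 0.4, -2.3]
width: 0.0595
```

```bash
python3 -c "
from h import *
goto(.4955,-.0485,.28,14)
snap('wrist','w8.png')"
```

```text
t 10.43 p [ 0.5201 -0.1662  0.2767] yaw 13.4 tilt z [-0.0016  0.0012 -1.    ] F [ 0.3  0.4 -2.3] w 0.0595
shift tool now [ 0.1202  0.0034 -0.0031] norm 0.1203
rz total -0.6
turn vec tool (deg) [-0.07 -0.09 -0.6 ] shift after turn [ 0.1202  0.0046 -0.0033]
```

View pics/w8.png

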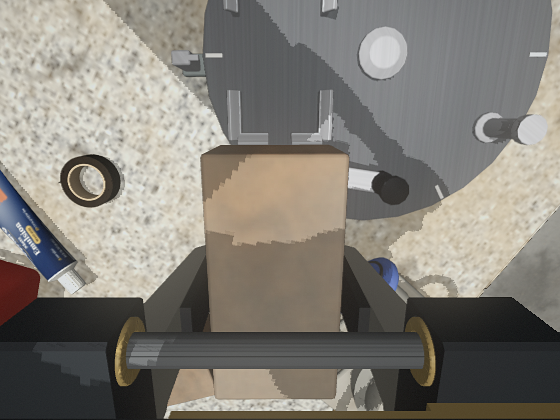

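```bash
python3 -c "
from h import *
crop('w8.png',190,0,360,160,4,'w8c.png')"
```

```text
(no output)
```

View pics/w8c.png

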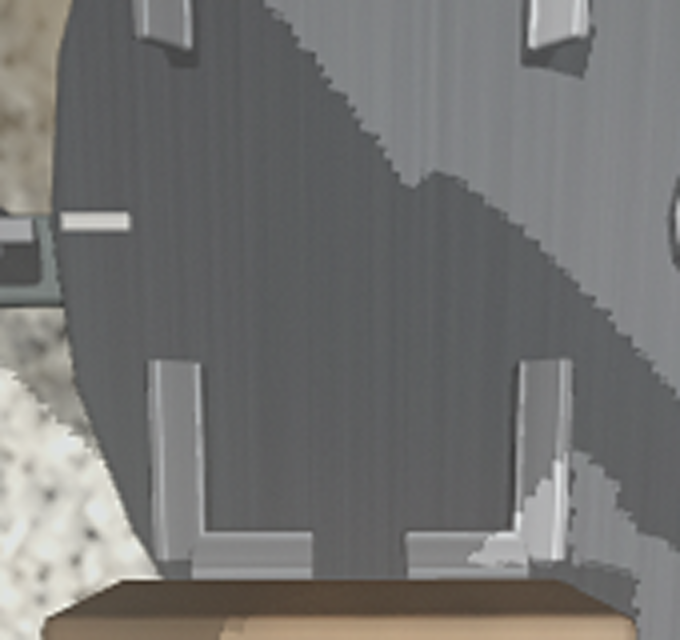

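```bash
python3 -c "
from h import *
w=load('w8.png');s,p,R=pose();f=lambda u,v,z=.071: at(w,(190+u/4-.4,v/4-.4),z)
a=[f(150,361),f(571,361),f(136,38),f(586,38)]
for q in a: print(q.round(4))
print('w',np.linalg.norm(a[0]-a[1]),np.linalg.norm(a[2]-a[3]),'gap',np.linalg.norm((a[0]+a[1]-a[2]-a[3])/2))
c=sum(a)/4; print('c',c, 'inTool',R.T@(c-p))
d=lambda a:np.degrees(np.arctan2(a[1],a[0]))
print(d(a[2]-a[0]),d(a[3]-a[1]),d(a[1]-a[0]),d(a[3]-a[2]))
i=[f(202,361),f(518,361)];print('inner',np.linalg.norm(i[0]-i[1]))
print('hub',at(w,(384,50),.056), 'mark', f(95,221,.05))
g=lambda z:[at(w,q,z) for q in[(391,188)]];print('knob',g(.1355))
"
```

```text
[ 0.4591 -0.0822  0.071 ]
[ 0.5409 -0.0628  0.071 ]
[ 0.4453 -0.0263  0.071 ]
[ 0.5279 -0.0068  0.071 ]
w 0.08411401692683726 0.08483620720560747 gap 0.057540650428106556
c [ 0.4932955  -0.04455096  0.071     ] inTool [0.1228768  0.00245339 0.20598582]
103.83818716334663 103.11913798524192 13.33839846804666 13.323621758409468
inner 0.06313551719497565
hub [ 0.57557341 -0.02192678  0.056     ] mark [ 0.43944825 -0.056946    0.05      ]
knob [array([ 0.58718228, -0.1202584 ,  0.1355    ])]
```

Request:
drive_tool:
  series:
    - [[0,0,0],[0.0303,0.0006,0],0.4]
    - [[0,0,0],[0.0303,0.0006,0],0.4]
    - [[0,0,0],[0.0303,0.0006,0],0.4]
    - [[0,0,0],[0.0303,0.0006,0],0.4]
    - [[0,0,0],[0,0,0.03],0.4]
    - [[0,0,0],[0,0,0.03],0.4]
    - [[0,0,0],[0,0,0.025],0.4]
    - [[0,0,0],[0,0,0.01],0.4]
    - [[0,0,0],[0,0,0],0.4]
    - [[0,0,0],[0,0,0],0.4]

```text
time: 11.32
ee_pos: [0.4941, -0.046, 0.1831]
tool_rot: [-0.0, 0.618, 0.786, 0.0]
force: [0.5, -0.4, -1.3]
width: 0.0599
```

```bash
python3 -c "
from h import *
goto(.494,-.046,.1485,13.7)
snap('wrist','w9.png');snap('scene','s9.png');crop('s9.png',230,150,360,270,6,'s9c.png')
snap('top','t9.png');crop('t9.png',220,150,350,290,5,'t9c.png')"
```

```text
t 11.32 p [ 0.4941 -0.046   0.1831] yaw 13.71 tilt z [-2.e-04  2.e-04 -1.e+00] F [ 0.5 -0.4 -1.3] w 0.0599
shift tool now [-0.     -0.0001  0.0346] norm 0.0346
rz total 0.01
turn vec tool (deg) [-0.01 -0.02  0.01] shift after turn [-0.     -0.0001  0.0346]
```

View pics/w9.png

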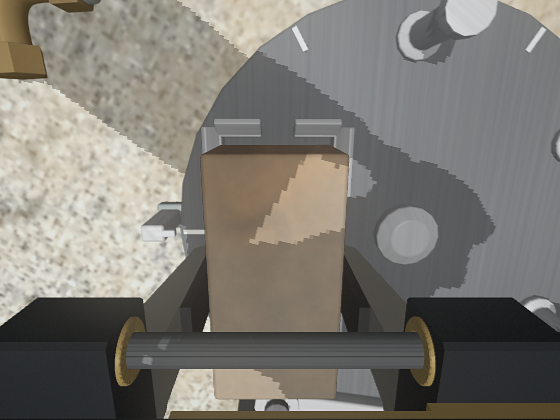

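View pics/s9c.png

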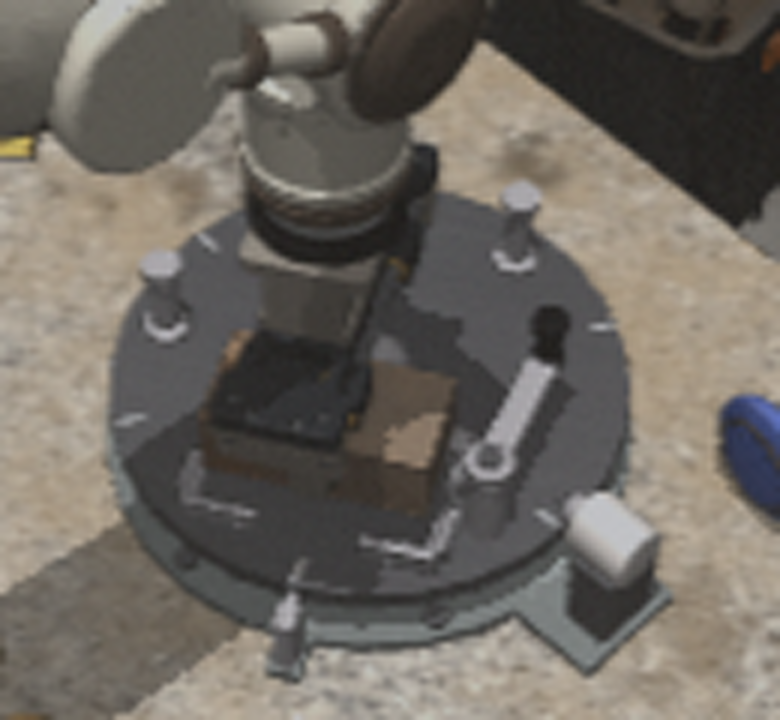

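```bash
python3 -c "
from h import *
crop('w9.png',190,110,370,260,4,'w9c.png')"
```

```text
(no output)
```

View pics/w9c.png

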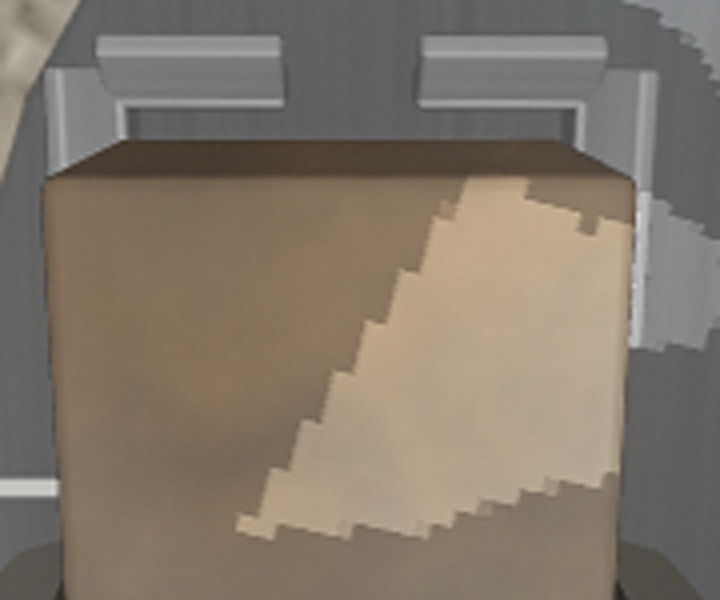

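```bash
python3 -c "
from h import *
w=load('w9.png');s,p,R=pose();f=lambda u,v,z: (R.T@(at(w,(190+u/4-.4,110+v/4-.4),z)-p)*1e3).round(1)
print('block bot',f(125,140,.0846),f(562,140,.0846))
print('block top',f(45,180,.1296),f(635,180,.1296))
print('outer lip z71',f(48,70,.071),f(655,70,.071))
print('end lip',f(98,38,.071),f(606,38,.071))
for z in(.055,.062,.068): print('inner',z,f(117,104,z),f(584,104,z))
print('cam',(R.T@(ray(w,(0,0))[0]-p)).round(4))
"
```

```text
block bot [ 62.5 -31.1  99.9] [ 62.5  26.  100.1]
block top [ 62.1 -32.   54.9] [62.1 26.3 55.1]
outer lip z71 [ 71.  -43.5 113.4] [ 71.   40.6 113.7]
end lip [ 75.3 -36.4 113.4] [ 75.2  33.6 113.7]
inner 0.055 [ 65.5 -36.7 129.5] [ 65.5  33.8 129.7]
inner 0.062 [ 65.9 -35.6 122.5] [ 65.9  32.6 122.7]
inner 0.068 [ 66.2 -34.6 116.5] [ 66.2  31.5 116.7]
cam [ 0.0766 -0.0024 -0.0807]
```

Request:
drive_tool:
  series:
    - [[0,0,0],[0.0008,0.001,0.008],0.4]
    - [[0,0,0],[0,0,0.006],0.4]
    - [[0,0,0],[0,0,0.005],0.4]
    - [[0,0,0],[0,0,0.004],0.4]
    - [[0,0,0],[0,0,0.004],0.4]
    - [[0,0,0],[0,0,0],0.4]

```text
time: 11.97
ee_pos: [0.4943, -0.0454, 0.1545]
tool_rot: [-0.001, 0.618, 0.786, -0.0]
force: [-0.9, -0.6, -2.7]
width: 0.0597
```

```bash
python3 -c "
from h import *
goto(.494,-.046,.1485,13.7)
snap('wrist','w10.png');crop('w10.png',190,110,370,260,4,'w10c.png')"
```

```text
t 11.97 p [ 0.4943 -0.0454  0.1545] yaw 13.68 tilt z [-1.9e-03  7.0e-04 -1.0e+00] F [-0.9 -0.6 -2.7] w 0.0597
shift tool now [-0.0005 -0.0004  0.006 ] norm 0.0061
rz total -0.02
turn vec tool (deg) [-0.1  -0.06 -0.02] shift after turn [-0.0005 -0.0004  0.006 ]
```

View pics/w10c.png

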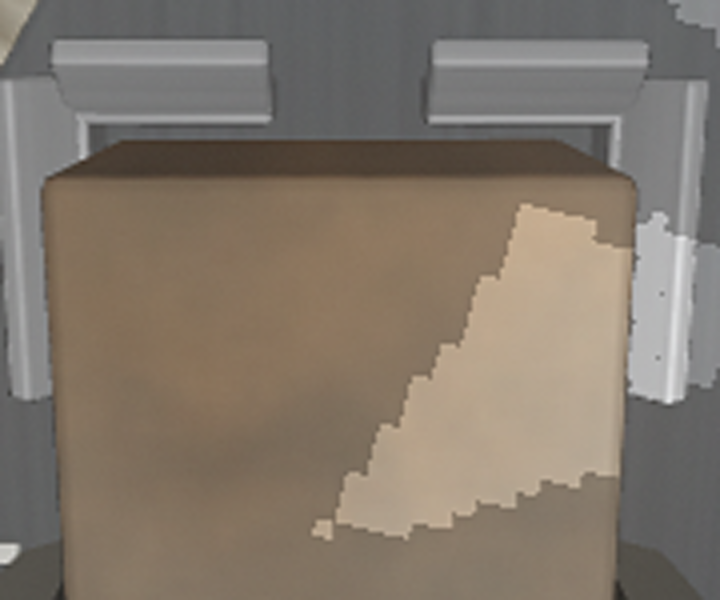

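Request:
drive_tool:
  series:
    - [[0,0,0],[0,0.0006,0.002],0.4]
    - [[0,0,0],[0,0,0.002],0.4]
    - [[0,0,0],[0,0,0.001],0.4]
    - [[0,0,0],[0,0,0],0.4]
    - [[0,0,0],[0,0,0],0.4]

```text
time: 12.43
ee_pos: [0.4955, -0.0455, 0.1507]
tool_rot: [0.0, 0.618, 0.786, 0.0]
force: [0.3, 0.7, -1.7]
width: 0.0599
```

```bash
python3 -c "
from h import *
goto(.494,-.046,.1485,13.7)
snap('wrist','w11.png');crop('w11.png',190,110,370,260,4,'w11c.png')"
```

```text
t 12.43 p [ 0.4955 -0.0455  0.1507] yaw 13.68 tilt z [ 0. -0. -1.] F [ 0.3  0.7 -1.7] w 0.0599
shift tool now [-0.0002 -0.0016  0.0022] norm 0.0027
rz total -0.02
turn vec tool (deg) [ 0.    0.   -0.02] shift after turn [-0.0002 -0.0016  0.0022]
```

View pics/w11c.png

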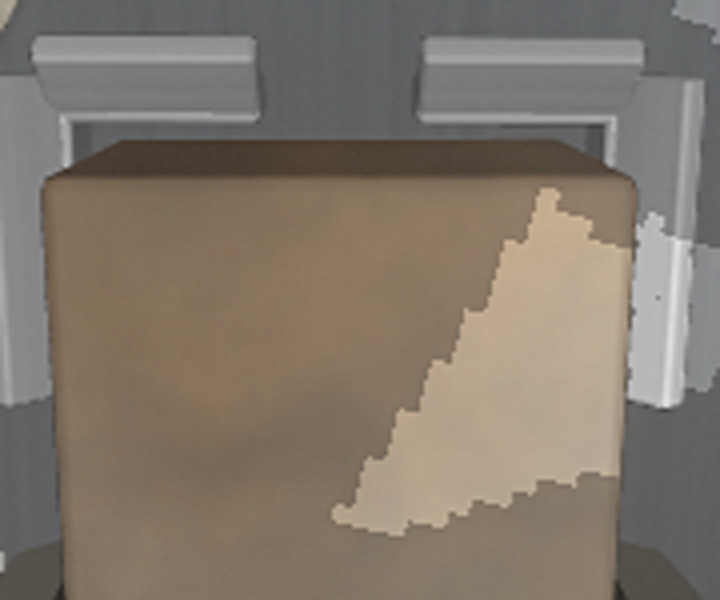

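Request:
drive_tool:
  series:
    - [[0,0,0],[0,0,0.002],0.4]
    - [[0,0,0],[0,0,0],0.4]
    - [[0,0,0],[0,0,0],0.78]
    - [[0,0,0],[0,0,0],0.78]
    - [[0,0,0],[0,0,0],0.78]
    - [[0,0,0],[0,0,-0.01],0.78]
    - [[0,0,0],[0,0,-0.02],0.78]
    - [[0,0,0],[0,0,-0.03],0.78]
    - [[0,0,0],[0,0,-0.04],0.78]
    - [[0,0,0],[0,0,-0.02],0.0]
    - [[0,0,0],[0,0,0],0.0]
    - [[0,0,0],[0,0,0],0.0]

```text
time: 13.48
ee_pos: [0.4963, -0.0457, 0.2707]
tool_rot: [0.002, 0.618, 0.786, 0.001]
force: [-0.0, -0.8, -0.1]
width: 0.0541
```

```bash
python3 -c "
from h import *
goto(.58,-.16,.27,13.7)
snap('wrist','w12.png')"
```

```text
t 13.48 p [ 0.4963 -0.0457  0.2707] yaw 13.69 tilt z [ 0.0038 -0.0013 -1.    ] F [-0.  -0.8 -0.1] w 0.0541
shift tool now [-0.1309  0.0543  0.0012] norm 0.1417
rz total -0.01
turn vec tool (deg) [ 0.19  0.13 -0.01] shift after turn [-0.1309  0.0543  0.0007]
```

View pics/w12.png

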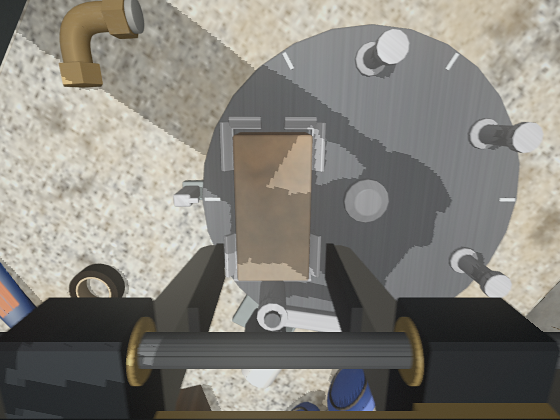

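```bash
python3 -c "
from h import *
t=load('top0.png');s=load('scene0.png')
def tri(a,b):
    P=[]
    for im in(t,s):
        R=cv2.Rodrigues(im['rvec'])[0];P.append(im['intrinsics']@np.c_[R,im['tvec'].reshape(3)])
    X=cv2.triangulatePoints(P[0],P[1],np.array(a,float).reshape(2,1),np.array(b,float).reshape(2,1));return (X[:3]/X[3]).ravel().round(3)
print(tri((387,155),(390,207)),tri((355,183),(358,223)),tri((385,198),(375,242)))
crop('scene0.png',330,170,450,270,6,'pot.png');crop('top0.png',330,110,430,220,6,'pott.png')"
```

```text
[ 0.695 -0.313  0.116] [ 0.634 -0.24   0.055] [ 0.592 -0.317  0.058]
```

View pics/pot.png

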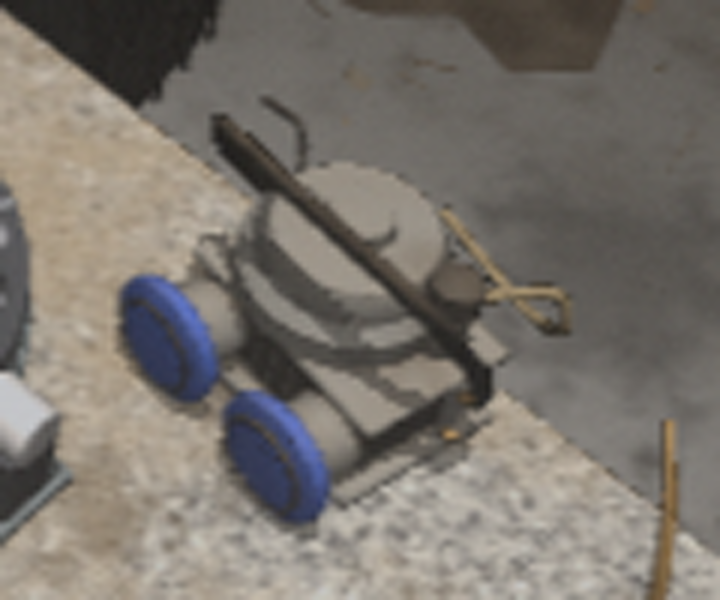

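View pics/pott.png

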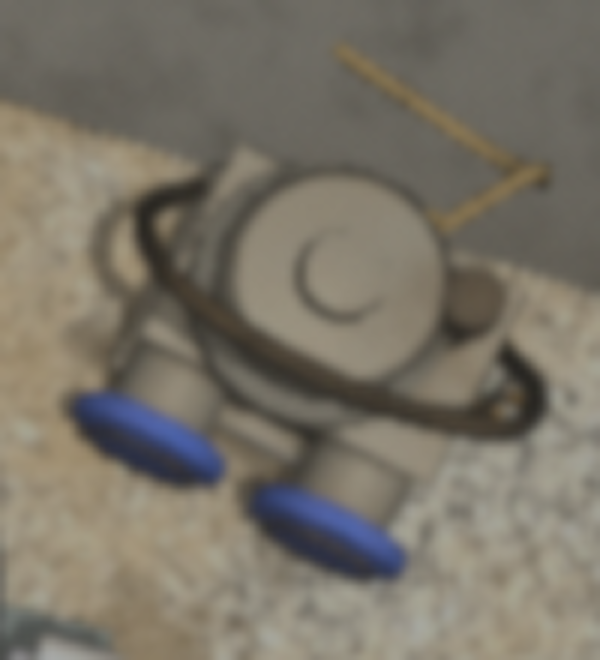

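Request:
drive_tool:
  series:
    - [[0,0,0],[-0.0344,0.0152,0],0.0]
    - [[0,0,0],[-0.0344,0.0152,0],0.0]
    - [[0,0,0],[-0.0344,0.0152,0],0.0]
    - [[0,0,0],[-0.0344,0.0152,0],0.0]
    - [[0,0,6.5],[0,0,0],0.0]
    - [[0,0,6.5],[0,0,0],0.0]
    - [[0,0,6.5],[0,0,0],0.0]
    - [[0,0,6.5],[0,0,0],0.0]
    - [[0,0,6.5],[0,0,0],0.0]
    - [[0,0,6.2],[0,0,0],0.0]
    - [[0,0,0],[0,0,0],0.0]

```text
time: 14.45
ee_pos: [0.5862, -0.1643, 0.2663]
tool_rot: [-0.002, 0.844, 0.536, -0.001]
force: [0.5, 0.1, -0.1]
width: 0.0002
```

```bash
python3 -c "
from h import *
goto(.588,-.165,.2,-25)
snap('wrist','w13.png')"
```

```text
t 14.45 p [ 0.5862 -0.1643  0.2663] yaw -25.17 tilt z [-0.0038  0.0019 -1.    ] F [ 0.5  0.1 -0.1] w 0.0002
shift tool now [0.0002 0.0022 0.0663] norm 0.0663
rz total -0.17
turn vec tool (deg) [-0.25 -0.01 -0.17] shift after turn [0.0002 0.0019 0.0663]
```

View pics/w13.png

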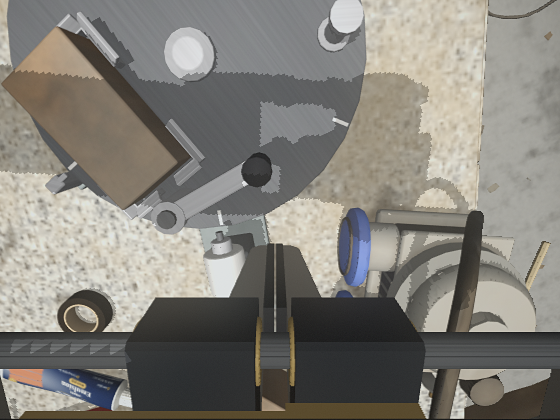

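```bash
python3 -c "
from h import *
w=load('w13.png')
print(at(w,(257,163),.1355),at(w,(168,217),.1075))"
```

```text
[ 0.59416431 -0.11710954  0.1355    ] [ 0.51409601 -0.12766133  0.1075    ]
```

Request:
drive_tool:
  series:
    - [[0,0,0],[0,0.001,0.02],0.0]
    - [[0,0,0],[0,0,0.02],0.0]
    - [[0,0,0],[0,0,0.016],0.0]
    - [[0,0,0],[0,0,0.01],0.0]
    - [[0,0,0],[0,0,0],0.0]

```text
time: 14.92
ee_pos: [0.5863, -0.1643, 0.1991]
tool_rot: [-0.003, 0.843, 0.538, -0.002]
force: [-0.8, 0.1, -0.2]
width: 0.0005
```

```bash
python3 -c "
from h import *
goto(.588,-.165,.2,-25)
snap('wrist','w14.png');snap('scene','s14.png');crop('s14.png',230,150,360,270,6,'s14c.png')
w=load('w14.png')"
```

```text
t 14.92 p [ 0.5863 -0.1643  0.1991] yaw -24.9 tilt z [-0.0058  0.0029 -1.    ] F [-0.8  0.1 -0.2] w 0.0005
shift tool now [ 0.0001  0.0018 -0.0009] norm 0.002
rz total 0.1
turn vec tool (deg) [-0.37 -0.01  0.1 ] shift after turn [ 0.0001  0.0018 -0.0009]
```

View pics/w14.png

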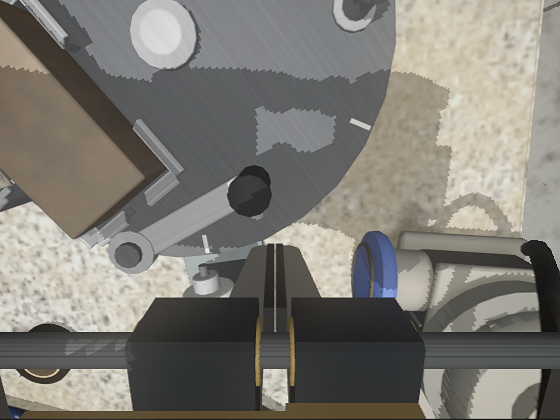

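View pics/s14c.png

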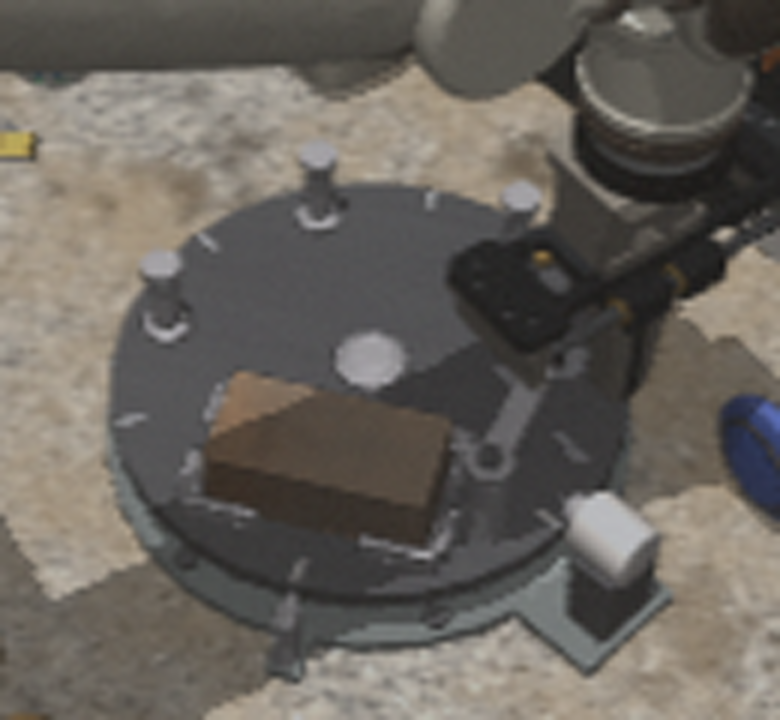

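Request:
drive_tool:
  series:
    - [[0,0,-4],[0.0054,-0.0002,0],0.0]
    - [[0,0,-4],[0.0054,-0.0002,0],0.0]
    - [[0,0,-4],[0.0054,-0.0002,0],0.0]
    - [[0,0,-4],[0.0054,-0.0002,0],0.0]
    - [[0,0,-4],[0.0054,-0.0002,0],0.0]
    - [[0,0,-4],[0.0054,-0.0002,0],0.0]
    - [[0,0,-4],[0.0054,-0.0002,0],0.0]
    - [[0,0,-4],[0.0054,-0.0002,0],0.0]
    - [[0,0,-4],[0.0054,-0.0002,0],0.0]
    - [[0,0,-4],[0.0054,-0.0002,0],0.0]

```text
time: 15.85
ee_pos: [0.5938, -0.1128, 0.2048]
tool_rot: [0.002, 0.607, 0.795, 0.0]
force: [1.0, -0.4, 0.6]
width: 0.0007
```

```bash
python3 -c "
from h import *
a=np.radians(15)
goto(.5155+.078*np.cos(a),-.13+.078*np.sin(a),.2,15)
snap('wrist','w15.png')"
```

```text
t 15.85 p [ 0.5938 -0.1128  0.2048] yaw 15.23 tilt z [ 0.004  -0.0018 -1.    ] F [ 1.  -0.4  0.6] w 0.0007
shift tool now [ 0.0037 -0.002   0.0048] norm 0.0064
rz total 0.23
turn vec tool (deg) [0.19 0.16 0.23] shift after turn [ 0.0036 -0.002   0.0048]
```

View pics/w15.png

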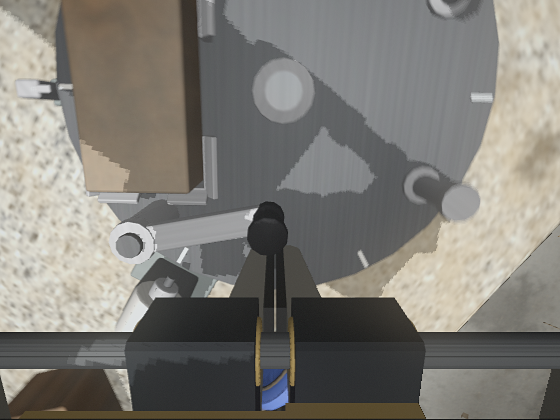

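Request:
drive_tool:
  series:
    - [[0,0,-4],[0.0054,-0.0008,0.001],0.0]
    - [[0,0,-4],[0.0054,-0.0008,0.001],0.0]
    - [[0,0,-4],[0.0054,-0.0002,0],0.0]
    - [[0,0,-4],[0.0054,-0.0002,0],0.0]
    - [[0,0,-4],[0.0054,-0.0002,0],0.0]
    - [[0,0,-4],[0.0054,-0.0002,0],0.0]
    - [[0,0,-4],[0.0054,-0.0002,0],0.0]
    - [[0,0,-4],[0.0054,-0.0002,0],0.0]
    - [[0,0,-4],[0.0054,-0.0002,0],0.0]
    - [[0,0,-4],[0.0054,-0.0002,0],0.0]

```text
time: 16.73
ee_pos: [0.5619, -0.0697, 0.2024]
tool_rot: [0.002, 0.3, 0.954, 0.0]
force: [0.5, -0.7, -0.6]
width: 0.0007
```

```bash
python3 -c "
from h import *
a=np.radians(55)
goto(.5155+.078*np.cos(a),-.13+.078*np.sin(a),.2,55)
snap('wrist','w16.png')"
```

```text
t 16.73 p [ 0.5619 -0.0697  0.2024] yaw 55.13 tilt z [ 0.0037 -0.001  -1.    ] F [ 0.5 -0.7 -0.6] w 0.0007
shift tool now [0.0035 0.002  0.0024] norm 0.0046
rz total 0.13
turn vec tool (deg) [0.07 0.2  0.13] shift after turn [0.0034 0.0019 0.0024]
```

View pics/w16.png

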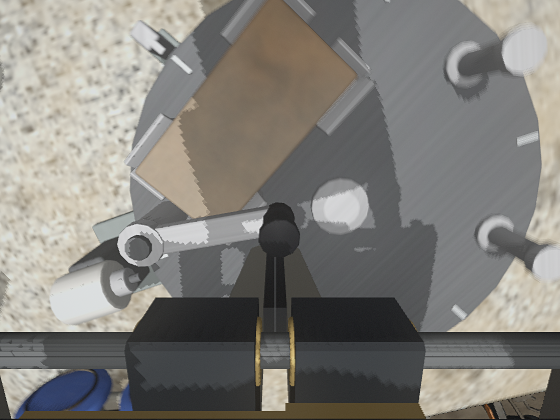

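Tracking well; the lever is following. Continue to the stop.

Request:
drive_tool:
  series:
    - [[0,0,-4],[0.0056,0.0004,0.001],0.0]
    - [[0,0,-4],[0.0056,0.0004,0],0.0]
    - [[0,0,-4],[0.0056,0,0],0.0]
    - [[0,0,-4],[0.0054,0,0],0.0]
    - [[0,0,-4],[0.0054,-0.0002,0],0.0]
    - [[0,0,-4],[0.0054,-0.0002,0],0.0]
    - [[0,0,-4],[0.0054,-0.0002,0],0.0]
    - [[0,0,-4],[0.0054,-0.0002,0],0.0]
    - [[0,0,0],[0.002,0,0],0.0]
    - [[0,0,0],[0,0,0],0.0]

```text
time: 17.62
ee_pos: [0.5193, -0.0542, 0.2007]
tool_rot: [0.001, 0.028, 1.0, -0.0]
force: [-0.5, -0.1, -0.4]
width: 0.0004
```

```bash
python3 -c "
from h import *
a=np.radians(89)
goto(.5155+.078*np.cos(a),-.13+.078*np.sin(a),.2,89)
snap('wrist','w17.png')"
```

```text
t 17.62 p [ 0.5193 -0.0542  0.2007] yaw 86.79 tilt z [ 1.6e-03 -7.0e-04 -1.0e+00] F [-0.5 -0.1 -0.4] w 0.0004
shift tool now [0.0025 0.002  0.0007] norm 0.0033
rz total -2.21
turn vec tool (deg) [-0.04  0.09 -2.21] shift after turn [0.0025 0.0021 0.0007]
```

View pics/w17.png

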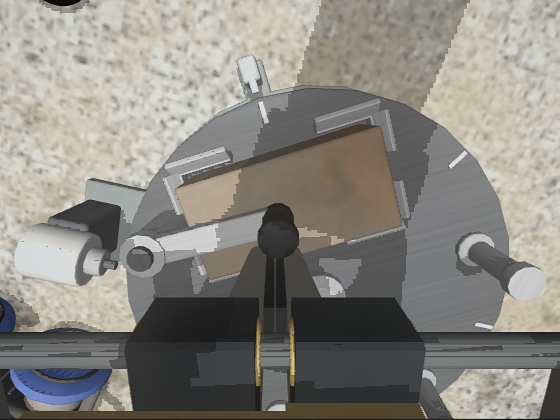

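Request:
drive_tool:
  series:
    - [[0,0,-3],[0.004,0,0],0.0]
    - [[0,0,-3],[0.004,0,0],0.0]
    - [[0,0,0],[0.003,0,0],0.0]
    - [[0,0,0],[0,0,0],0.0]
    - [[0,0,0],[0,0,0],0.0]

```text
time: 18.08
ee_pos: [0.5134, -0.0527, 0.2013]
tool_rot: [0.009, -0.024, 1.0, 0.001]
force: [23.2, 8.1, -12.2]
width: 0.0008
```

Request:
drive_tool:
  series:
    - [[0,0,-2],[0.003,0,0],0.0]
    - [[0,0,0],[0.001,0,0],0.0]
    - [[0,0,0],[0,0,0],0.0]
    - [[0,0,0],[0,0,0],0.0]

```text
time: 18.42
ee_pos: [0.5121, -0.0523, 0.2018]
tool_rot: [0.013, -0.041, 0.999, 0.001]
force: [36.3, 11.9, -20.1]
width: 0.0006
```

```bash
python3 -c "
from h import *
a=np.radians(92)
goto(.5155+.078*np.cos(a),-.13+.078*np.sin(a),.2,92)
snap('wrist','w18.png')"
```

```text
t 18.42 p [ 0.5121 -0.0523  0.2018] yaw 94.69 tilt z [ 0.0262  0.0037 -0.9997] F [ 36.3  11.9 -20.1] w 0.0006
shift tool now [-0.0007  0.0002  0.0018] norm 0.0019
rz total 2.69
turn vec tool (deg) [0.13 1.51 2.69] shift after turn [-0.0007  0.0003  0.0018]
```

View pics/w18.png

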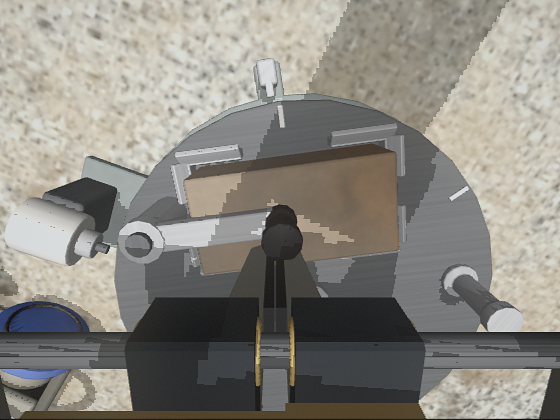

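Request:
drive_tool:
  series:
    - [[0,0,0],[-0.007,0,0],0.0]
    - [[0,0,0],[-0.01,0,0],0.0]
    - [[0,0,0],[-0.01,0,-0.01],0.0]
    - [[0,0,0],[0,0,-0.03],0.0]
    - [[0,0,0],[0,0,-0.04],0.0]
    - [[0,0,0],[0,0,-0.01],0.0]
    - [[0,0,0],[0,0,0],0.0]

```text
time: 19.05
ee_pos: [0.5329, -0.0524, 0.2941]
tool_rot: [0.004, -0.043, 0.999, -0.002]
force: [0.4, -0.3, -0.7]
width: 0.0006
```

```bash
python3 -c "
from h import *
goto(.6824,.0142,.28,22)
snap('wrist','w19.png')"
```

```text
t 19.05 p [ 0.5329 -0.0524  0.2941] yaw 94.89 tilt z [ 0.0078 -0.0027 -1.    ] F [ 0.4 -0.3 -0.7] w 0.0006
shift tool now [-0.1545  0.0536  0.0151] norm 0.1643
rz total 72.89
turn vec tool (deg) [ 0.11  0.49 72.89] shift after turn [0.0057 0.1635 0.0141]
```

View pics/w19.png

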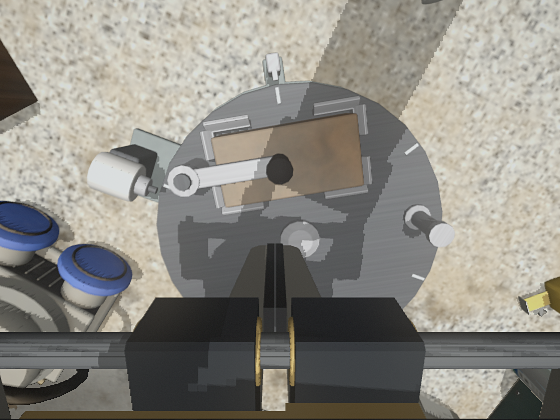

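Request:
drive_tool:
  series:
    - [[0,0,0],[-0.031,0.0107,0],0.0]
    - [[0,0,0],[-0.031,0.0107,0],0.0]
    - [[0,0,0],[-0.031,0.0107,0],0.0]
    - [[0,0,0],[-0.031,0.0107,0],0.0]
    - [[0,0,0],[-0.0305,0.0107,0],0.0]
    - [[0,0,6.7],[0,0,0],0.0]
    - [[0,0,6.7],[0,0,0],0.0]
    - [[0,0,6.7],[0,0,0],0.0]
    - [[0,0,6.7],[0,0,0],0.0]
    - [[0,0,6.7],[0,0,0],0.0]
    - [[0,0,6.7],[0,0,0],0.0]

```text
time: 20.02
ee_pos: [0.6792, 0.0151, 0.2864]
tool_rot: [-0.002, 0.306, 0.952, -0.0]
force: [0.5, -0.7, 0.4]
width: 0.0006
```

Request:
drive_tool:
  series:
    - [[0,0,6.7],[0,0,0.015],0.0]
    - [[0,0,6.7],[0,0,0.02],0.0]
    - [[0,0,6.7],[0,0,0.02],0.0]
    - [[0,0,6.7],[0,0,0.02],0.0]
    - [[0,0,5.9],[0,0,0],0.0]
    - [[0,0,0],[0,0,0],0.0]
    - [[0,0,0],[0,0,0],0.0]

```text
time: 20.6
ee_pos: [0.6793, 0.0151, 0.2126]
tool_rot: [-0.001, 0.558, 0.83, -0.001]
force: [-0.4, -0.7, 0.3]
width: 0.0008
```

```bash
python3 -c "
from h import *
goto(.6824,.0142,.158,22)
snap('wrist','w20.png')"
```

```text
t 20.6 p [0.6793 0.0151 0.2126] yaw 22.21 tilt z [-3.1e-03  4.0e-04 -1.0e+00] F [-0.4 -0.7  0.3] w 0.0008
shift tool now [-0.0021  0.0027  0.0546] norm 0.0547
rz total 0.21
turn vec tool (deg) [-0.15 -0.09  0.21] shift after turn [-0.002   0.0025  0.0546]
```

View pics/w20.png

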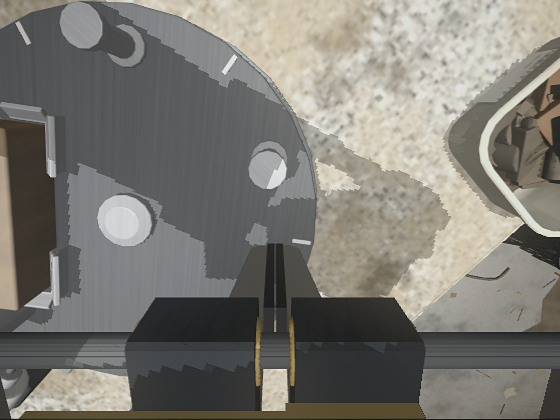

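Request:
drive_tool:
  series:
    - [[0,0,0],[-0.001,0.0015,0.02],0.0]
    - [[0,0,0],[-0.001,0.001,0.02],0.0]
    - [[0,0,0],[0,0,0.014],0.0]
    - [[0,0,0],[0,0,0],0.0]
    - [[0,0,-3],[0.0062,-0.0002,0],0.0]
    - [[0,0,-3],[0.0062,-0.0002,0],0.0]
    - [[0,0,-3],[0.0062,-0.0002,0],0.0]
    - [[0,0,-3],[0.0062,-0.0002,0],0.0]
    - [[0,0,-3],[0.0062,-0.0002,0],0.0]
    - [[0,0,-3],[0.0062,-0.0002,0],0.0]
    - [[0,0,-3],[0.0062,-0.0002,0],0.0]
    - [[0,0,-3],[0.0062,-0.0002,0],0.0]

```text
time: 21.65
ee_pos: [0.6568, 0.0545, 0.1625]
tool_rot: [0.003, 0.372, 0.928, 0.001]
force: [4.9, -0.1, -2.9]
width: 0.0004
```

Request:
drive_tool:
  series:
    - [[0,0,-3],[0.0062,-0.0002,0.002],0.0]
    - [[0,0,-3],[0.0062,-0.0002,0.001],0.0]
    - [[0,0,-3],[0.0062,-0.0002,0],0.0]
    - [[0,0,-3],[0.0062,-0.0002,0],0.0]
    - [[0,0,-3],[0.0062,-0.0002,0],0.0]
    - [[0,0,-3],[0.0062,-0.0002,0],0.0]
    - [[0,0,-3],[0.0062,-0.0002,0],0.0]
    - [[0,0,-3],[0.0062,-0.0002,0],0.0]
    - [[0,0,-3],[0.0062,-0.0002,0],0.0]
    - [[0,0,-3],[0.0062,-0.0002,0],0.0]
    - [[0,0,-3],[0.0062,-0.0002,0],0.0]
    - [[0,0,-3],[0.0062,-0.0002,0],0.0]

```text
time: 22.65
ee_pos: [0.5896, 0.0865, 0.1591]
tool_rot: [0.001, 0.067, 0.998, 0.0]
force: [-0.5, 0.2, 0.1]
width: 0.0005
```

```bash
python3 -c "
from h import *
goto(.59,.088,.158,82)
snap('wrist','w21.png')"
```

```text
t 22.65 p [0.5896 0.0865 0.1591] yaw 82.29 tilt z [ 2.e-03 -1.e-04 -1.e+00] F [-0.5  0.2  0.1] w 0.0005
shift tool now [-0.0002  0.0016  0.0011] norm 0.0019
rz total 0.29
turn vec tool (deg) [0.01 0.12 0.29] shift after turn [-0.0002  0.0016  0.0011]
```

View pics/w21.png

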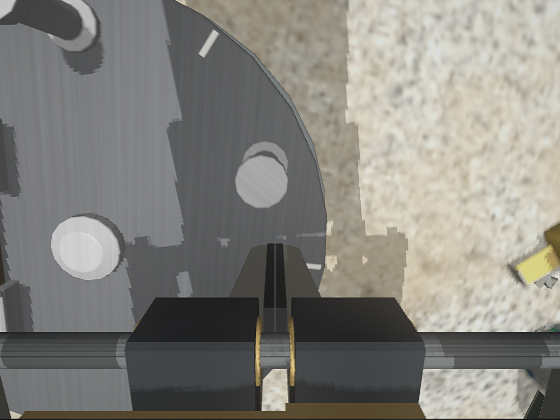

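Clicked home as before (post ahead of the finger, no contact). Back off, lift and retreat, then check.

Request:
drive_tool:
  series:
    - [[0,0,0],[-0.01,0,-0.02],0.0]
    - [[0,0,0],[0,0,-0.04],0.0]
    - [[0,0,0],[0,0,-0.04],0.0]
    - [[0,0,0],[0,0,-0.03],0.0]
    - [[0,0,0],[0,0.035,0],0.0]
    - [[0,0,0],[0,0.035,0],0.0]
    - [[0,0,0],[0,0.035,0],0.0]
    - [[0,0,0],[0.02,0.035,0],0.0]
    - [[0,0,0],[0.02,0.03,0],0.0]
    - [[0,0,0],[0.02,0,0],0.0]
    - [[0,0,0],[0,0,0],0.0]
    - [[0,0,0],[0,0,0],0.0]

```text
time: 23.7
ee_pos: [0.563, 0.2622, 0.2887]
tool_rot: [0.001, 0.068, 0.998, 0.0]
force: [1.4, -0.5, 1.0]
width: 0.0007
```

```bash
python3 -c "
from h import *
goto(.5,.25,.28)
snap('top','t22.png');crop('t22.png',210,140,360,285,5,'t22c.png')
snap('scene','s22.png');crop('s22.png',230,150,400,320,4,'s22c.png')
t=load('t22.png')"
```

```text
t 23.7 p [0.563  0.2622 0.2887] yaw 82.15 tilt z [ 0.0016  0.     -1.    ] F [ 1.4 -0.5  1. ] w 0.0007
shift tool now [ 0.0607 -0.0206  0.0086] norm 0.0647
```

View pics/t22c.png

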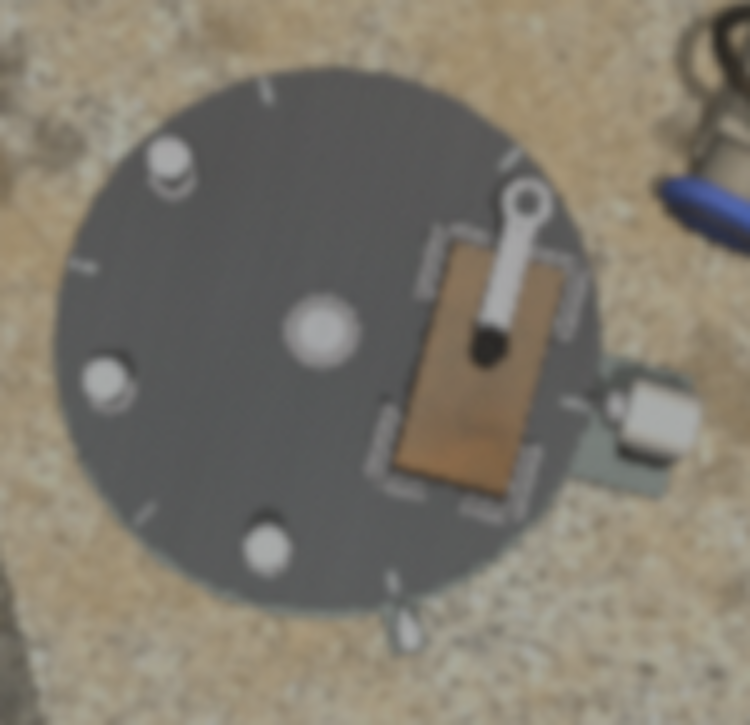

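View pics/s22c.png

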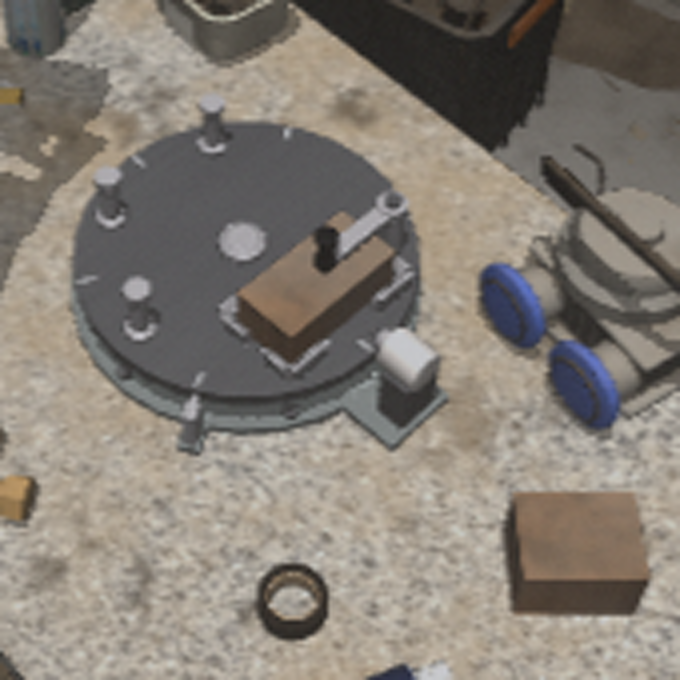

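```bash
python3 -c "
from h import *
print(arm.sign_off())"
```

```text
the job is handed in; nothing more can be done
None
```

The job is finished and handed in at about 24 s of the 72 s allowed. The hand-in reports no verdict, so this rests on my own checks.

**What I did:**
- I pushed the turntable one click counter-clockwise by a post and set the pine block in the nest.
- I swung the lever to its end stop. The wrist force there was about 43 N in total, under the 120 N limit.
- I pushed the turntable on one more click and drew the arm clear.

**Last checks:**
- **Position:** The last top and scene pictures show the nest in front of the drill, with the block flat between its corner angles.
- **Lever:** The bar lies along the block's length, over it.
- **Arm and thick block:** The arm is clear of everything, with wrist force readings near zero. The thick block shows no visible movement; I did not measure it.

**What disagreed:** Positions from the wrist camera differed from the top and scene cameras by about 4–6 mm along one direction. I worked from positions relative to the wrist camera, and the block went in without a noticeable contact force.

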